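# Load the barrel tumbler with sash-clip blanks and start its timer

## Task

Gather the wooden blanks that lie on the bench onto the carrying tray with the others, then tip the tray over the tumbler's open hatch so that every blank slides into the barrel (they go in off the tray, never from the fingers), and stand the empty tray upright back on the bench. Lay the cover into the hatch, turn the four red clamp knobs clockwise to their stops to lock it, and only then wind the black timer key clockwise, in several turns, all the way to its stop. Leave the other things on the bench as they are.

Things in the scene. Friction and masses are not known exactly. Their poses are not given: they have to be found in the camera images.
- tumbler: Green barrel tumbler, fixed. Origin: on the bench under the barrel's middle; x across the barrel, y along it to the grey motor box, z up. Base 210 x 360 mm, barrel 200 x 300 mm, hollow, inner floor 36 mm up. Clamp knobs stand on both ends of its flat top, up to 51 mm above it; the long sides are clear, so the tray fits between the knobs. Grey box 150 x 130 x 105 mm high, centred at y +250 mm.
- hatch (a point): Centre of the tumbler's open hatch, 120 (x) x 170 mm (y), level with the top of the flat steel flange round it (180 x 300 mm, 185 mm above the bench). Axes as the tumbler's.
- clamp1 (a joint): Red clamp knob at tumbler x -42, y -122 mm, upright axis. 0 to 1.4 rad, grows clockwise seen from above; 1.4 = stop, locked. Its steel dog swings from beside the cover (0) to over the cover's edge (1.4), 8.5 mm above the flange. The bar's direction in the tumbler frame, anticlockwise from x, is 1.57 + 1.4 - value rad. Stays where left; 0.08 N m to turn.
- clamp2 (a joint): The same red clamp knob at tumbler x +42, y -122 mm. Each clamp is gripped by its red bar: 56 mm long, 12 mm thick, 26 mm high, mid-height on its axis 38 mm above the flange, its underside 25 mm above the flange.
- clamp3 (a joint): The same red clamp knob at tumbler x -42, y +122 mm.
- clamp4 (a joint): The same red clamp knob at tumbler x +42, y +122 mm.
- timer (a joint): Black winding key of the spring timer, on top of the grey box at tumbler x -30, y +250 mm, upright axis. 0 to 5.2 rad, grows clockwise seen from above; 5.2 = stop, fully wound. Sprung: 0.12 N m to turn at 0, 0.18 at the stop; it stays where it is left. The bar's direction in the tumbler frame, anticlockwise from x, is 1.57 - value rad.
- timer_grip (a point): Grip point of the timer key: on its axis, 134 mm above the bench. Bar 50 mm long, 12 mm thick, its top 147 mm above the bench, standing 30 mm high on a round hub; the point's x axis lies along the bar and turns with it.
- cover: Loose hatch cover, 0.45 kg, lying plug down. Origin: centre of its underside. Rubber plug 110 (x) x 160 (y) x 8 mm, 5 mm play in the hatch; on it a green plate 146 x 196 x 6 mm that rests on the flange (origin then 177 mm above the bench); on top a steel bar along y, its middle 46 mm above the underside, 12 mm thick, 14 high, 80 mm clear between posts, 25 mm room under it. Same either way round.
- tray: Loose carrying tray, 0.35 kg, 210 (x) x 134 mm (y). Origin: centre of its underside. Slippery tin floor 4 mm thick (friction 0.35: blanks slide off beyond some 25 degrees). Wooden walls 4 mm thick, tops 34 mm above the underside, at both sides and the +x end; the -x end is the open mouth, no lip. A wooden bar handle bridges it near its balance point; blanks pass under it.
- tray_handle (a point): Middle of the tray's handle bar: 12 mm towards +x from the tray's origin, 90 mm above its underside. Bar 14 mm thick (x), 18 mm high, 134 mm wide (y).
- blank1: Brown wooden blank, 60 (x) x 30 (y) x 22 mm (z), 35 g, with a dark stripe along one face. Origin: centre of its underside as it lies at the start. Lies on the tray at the start; may be absent (None from the start).
- blank2: Brown wooden blank, 60 (x) x 30 (y) x 22 mm (z), 35 g, with a dark stripe along one face. Origin: centre of its underside as it lies at the start. Lies on the tray at the start; may be absent (None from the start).
- blank3: Brown wooden blank, 60 (x) x 30 (y) x 22 mm (z), 35 g, with a dark stripe along one face. Origin: centre of its underside as it lies at the start. Lies on the tray at the start; may be absent (None from the start).
- blank4: Brown wooden blank, 60 (x) x 30 (y) x 22 mm (z), 35 g, with a dark stripe along one face. Origin: centre of its underside as it lies at the start. Lies on the tray at the start; may be absent (None from the start).
- blank5: Brown wooden blank, 60 (x) x 30 (y) x 22 mm (z), 35 g, with a dark stripe along one face. Origin: centre of its underside as it lies at the start. Lies on the bare bench at the start; may be absent (None from the start).
- blank6: Brown wooden blank, 60 (x) x 30 (y) x 22 mm (z), 35 g, with a dark stripe along one face. Origin: centre of its underside as it lies at the start. Lies on the bare bench at the start; may be absent (None from the start).
- wax_tin: Bystander, not to be moved or knocked over: paper-banded tin with a brass lid, 72 mm wide, 45 mm high. Origin: centre of its underside.
- flake_jar: Bystander, not to be moved or knocked over: amber jar, 72 mm wide, 100 mm high. Origin: centre of its underside.
- blue_cup: Bystander, not to be moved or knocked over: blue cup, 80 mm wide, 85 mm high. Origin: centre of its underside.
- glue_jar: Bystander, not to be moved or knocked over: green jar with a red lid, 60 mm wide, 80 mm high. Origin: centre of its underside.
- lacquer_can: Bystander, not to be moved or knocked over: blue can, 76 mm wide, 100 mm high. Origin: centre of its underside.

How it is judged:
On the way, in this order (a step that is already met when the one before it is completed fails the run):
1. every blank is inside the barrel (x of blank1 in the frame of tumbler between -0.095 and 0.095 m and y of blank1 in the frame of tumbler between -0.145 and 0.145 m and z of blank1 in the frame of tumbler between 0.03 and 0.165 m and x of blank2 in the frame of tumbler between -0.095 and 0.095 m and y of blank2 in the frame of tumbler between -0.145 and 0.145 m and z of blank2 in the frame of tumbler between 0.03 and 0.165 m and x of blank3 in the frame of tumbler between -0.095 and 0.095 m and y of blank3 in the frame of tumbler between -0.145 and 0.145 m and z of blank3 in the frame of tumbler between 0.03 and 0.165 m and x of blank4 in the frame of tumbler between -0.095 and 0.095 m and y of blank4 in the frame of tumbler between -0.145 and 0.145 m and z of blank4 in the frame of tumbler between 0.03 and 0.165 m and x of blank5 in the frame of tumbler between -0.095 and 0.095 m and y of blank5 in the frame of tumbler between -0.145 and 0.145 m and z of blank5 in the frame of tumbler between 0.03 and 0.165 m and x of blank6 in the frame of tumbler between -0.095 and 0.095 m and y of blank6 in the frame of tumbler between -0.145 and 0.145 m and z of blank6 in the frame of tumbler between 0.03 and 0.165 m), for 0.3 s.
2. the cover is seated in the hatch (x of cover in the frame of tumbler between -0.009 and 0.009 m and y of cover in the frame of tumbler between -0.009 and 0.009 m and z of cover in the frame of tumbler between 0.17 and 0.181 m and angle between cover's own z axis and vertical below 0.05 rad and angle between the y axis of cover and the y axis of tumbler, either way round below 0.15 rad), for 0.2 s.
3. all four clamp knobs are at their stops over the seated cover (all of step 2 and value of joint each of clamp1, clamp2, clamp3, clamp4 above 1.3 rad), for 0.2 s.
4. the timer is wound to its stop (value of joint timer above 5 rad), for 0.2 s.
At the end, for the whole second after the job is handed in: Every blank is inside the barrel; the cover is seated in the hatch (down within 4 mm, centred within 9 mm, flat within 0.05 rad); all four clamps are beyond 1.3 of 1.4 rad and the timer beyond 5.0 of 5.2 rad; the tray stands upright (within 0.06 rad) at rest on the bench (all of step 1 and all of step 3 and value of joint timer above 5 rad and height (world z) of tray below 0.008 m and angle between tray's own z axis and vertical below 0.06 rad and linear speed of tray below 0.02 m/s); the robot touches nothing.
It fails at once if a blank touched by the fingers over the barrel (blanks go in off the tray) ((contact force between the fingers and blank1 above 0.5 N and x of blank1 in the frame of tumbler between -0.1 and 0.1 m and y of blank1 in the frame of tumbler between -0.15 and 0.15 m) or (contact force between the fingers and blank2 above 0.5 N and x of blank2 in the frame of tumbler between -0.1 and 0.1 m and y of blank2 in the frame of tumbler between -0.15 and 0.15 m) or (contact force between the fingers and blank3 above 0.5 N and x of blank3 in the frame of tumbler between -0.1 and 0.1 m and y of blank3 in the frame of tumbler between -0.15 and 0.15 m) or (contact force between the fingers and blank4 above 0.5 N and x of blank4 in the frame of tumbler between -0.1 and 0.1 m and y of blank4 in the frame of tumbler between -0.15 and 0.15 m) or (contact force between the fingers and blank5 above 0.5 N and x of blank5 in the frame of tumbler between -0.1 and 0.1 m and y of blank5 in the frame of tumbler between -0.15 and 0.15 m) or (contact force between the fingers and blank6 above 0.5 N and x of blank6 in the frame of tumbler between -0.1 and 0.1 m and y of blank6 in the frame of tumbler between -0.15 and 0.15 m)).
It fails at once if one of the other things on the bench pushed more than 4 cm or knocked over (distance of any of wax_tin, flake_jar, blue_cup, glue_jar, lacquer_can from where it was at the start of the episode above 0.04 m or angle between any of wax_tin, flake_jar, blue_cup, glue_jar, lacquer_can's own z axis and vertical above 0.5 rad).
Of blank1, blank2, blank3, blank4 only 2 to 4 are there at a start; the rules pass over those that are not, and their reading is None.
Of blank5, blank6 only 1 to 2 are there at a start; the rules pass over those that are not, and their reading is None.
At some moment in a run one of blank5, blank6, cover may be knocked a few centimetres aside while the robot is not near it.
It also fails if it takes over 208 s, if anything falls off the work surface, if the arm or the gripper's body presses on something with over 40 N, if the wrist force passes 120 N, or if a joint passes its speed limit or range.

## Robot

A 6-joint arm with a two-finger parallel gripper is mounted at the origin on the work surface. World frame = base frame: x ahead of the robot, y to its left, z up, the work surface at z = 0. Lengths are in m, angles in rad, forces in N, time in s.
With the tool pointing down it reaches from about 0.3 to 0.875 m from the base axis. Payload 6.4 kg.
Tool frame: the origin (TCP) lies midway between the tips of the shut fingers; the grasp point (between the pads) lies behind it (arm.grip_point_offset is the z of the grasp point in the tool frame, in m); z points along the fingers, y is the direction in which the jaws open and shut (so a half turn about z gives the same grasp; the last joint's range is limited). The gripper opens to 85 mm and grips with 20 to 120 N. Pads are 22 mm wide; open, the fingers measure 114 mm over their backs; the gripper's body (76 mm by 85 mm) begins 54 mm behind the grasp point. The pads swing forward as they close: fully open they stand 13 mm farther back than shut.
Start: joints at [-1.429, 0.181, 1.607, -0, 1.354, -0.206], TCP at [0.196, -0.541, 0.231] pointing down, gripper open.
Joint ranges: [-2.99, 2.99], [-0.89, 2.07], [0.3, 2.58], [-1.14, 4.28], [0, 2.63], [-3.12, 3.12]. Speed limits (rad/s): [2.57, 2.57, 3.01, 3.14, 3.14, 3.14].

## Interface

Orientations are given as a 3x3 rotation matrix whose columns are the frame's x, y, z axes.
In Python, from plant import readout, cams, close_job, arm gives the robot as it stands. The module is installed in compiled form; this text tells all that it offers.
- The arm moves only by the tool arm_command, never from a script. Its argument "targets" is a list of rows, each an object of numbers: "x", "y", "z": the shift along the world's x, y, z in mm; "turn": the turn about the world's z in degrees; "claw": the closure, from -1 (fully open) to 1 (shut). In form: [{"x": .., "y": .., "z": .., "turn": .., "claw": ..}, ...]. A call has 1 to 12 rows; each row is the pose to reach, as a shift and turn from the pose commanded when the call began; what a row does not reach only later rows make up. A row lasts 1/10 s, in which the tool goes at most 50 mm and 8.59 degrees, less where a joint would pass 70% of its speed; a pose out of reach is approached as far as the arm can. A call with a gripper value outside its range is refused whole. The fingers move at their own pace and stop on an object; the grip force is fixed at half the most. Time passes only in rows, so rows that repeat a pose let the fingers close. It gives the time, the measured TCP pose, the force and the opening at its end, in the units of the state.
- readout.get_state(): the state, without advancing time (a new reading comes with each control period).
- cams.snapshot(name): name is "scene" or "top"; returns a dict with "img" (400x640x3 uint8, red, green, blue), "intrinsics" (3x3 intrinsics, pixels), "rvec" (rotation vector, rad) and "tvec" (3), from world to camera coordinates, as OpenCV has them. Camera axes: x right, y down, z forward; pixel columns grow to the right and rows downward; lengths in m; the calibration is good to about 2 mm. A picture is of the moment at which its call begins. There is no depth.
- close_job(): hands the job in, once; it reports no verdict.
The state is a dict: "clock": time; "joints": joint angles; "qd": joint speeds; "joint_torque": joint torques, N m; "tcp_pos": TCP position; "eef_rot": TCP orientation; "contact_force": force on the tool from outside, world axes, zero at the start; "wrist_torque": the same for the moment, N m; "opening": finger opening in m.
Only numpy, scipy, OpenCV 4.12 (cv2) and the standard library are available. Lean on these libraries where they do the work, as an engineer would, in place of code of your own. Each camera call takes 0.05 s, during which the arm holds its last target.

## Working session

There is one attempt and no reset: what is moved stays moved. The work goes in short steps, Python scripts to look and compute and a tool call to move; the robot and the scene stay as the last step left them, time stands still between calls to the robot, and variables do not carry over. Pictures are saved under pics/ and viewed, and the job is handed in when it is done.

Besides the shell and the picture viewer there is one more tool, called as name(argument=value, ...) on one line, values as JSON. arm_command: Moves the arm, as the interface text tells. Its arguments: {"type":"object","properties":{"targets":{"type":"array","items":{"type":"object","properties":{"x":{"type":"number"},"y":{"type":"number"},"z":{"type":"number"},"turn":{"type":"number"},"claw":{"type":"number"}}}}},"required":["targets"]}

```bash
mkdir -p pics
cat > h.py <<'E'
import numpy as np, cv2
from plant import readout, cams, close_job, arm
def snap(n,save=None,crop=None,scale=1):
    s=cams.snapshot(n); im=cv2.cvtColor(s['img'],cv2.COLOR_RGB2BGR)
    R,_=cv2.Rodrigues(np.array(s['rvec'])); t=np.array(s['tvec']).ravel(); K=np.array(s['intrinsics'])
    if save:
        o=im
        if crop: x0,y0,x1,y1=crop; o=im[y0:y1,x0:x1]
        if scale!=1: o=cv2.resize(o,None,fx=scale,fy=scale,interpolation=cv2.INTER_CUBIC)
        cv2.imwrite('pics/'+save,o)
    return im,K,R,t
def pt(c,u,v,z):
    _,K,R,t=c; d=R.T@np.linalg.solve(K,[u,v,1.]); C=-R.T@t
    return C+d*(z-C[2])/d[2]
def px(c,p):
    _,K,R,t=c; q=K@(R@np.array(p,float)+t); return q[:2]/q[2]
E
python3 - <<'E'
from h import *
a=snap('scene','s0.png');b=snap('top','t0.png')
for c in(a,b): print(np.round(-c[2].T@c[3],3),c[1][0,0])
s=readout.get_state();print(s['clock'],s['tcp_pos'],s['eef_rot'],s['opening'],arm.grip_point_offset)
E
```

```text
[0.855 0.429 1.134] 406.231887252929
[ 0.316 -0.105  1.375] 430.724500072385
0.1 [ 0.19592734 -0.54007612  0.23047308] [[ 9.40121502e-01  3.40839427e-01 -2.17661110e-04]
 [ 3.40839339e-01 -9.40120265e-01  1.55967089e-03]
 [ 3.26969710e-04 -1.54046760e-03 -9.99998760e-01]] 0.08547873923185023 -0.0187
```

```bash
ls pics
```

```text
s0.png
t0.png
```

View pics/s0.png

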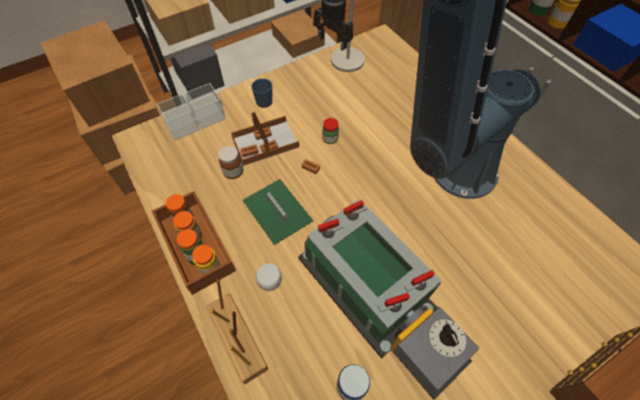

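View pics/t0.png

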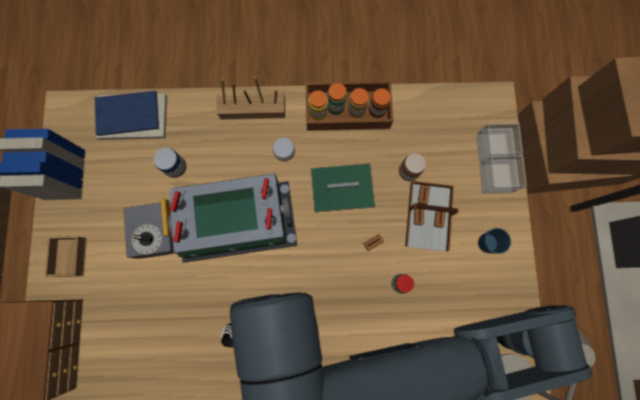

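Run:
```python
import cv2
a=cv2.imread('pics/s0.png');b=cv2.imread('pics/t0.png')
cv2.imwrite('pics/s0a.png',cv2.resize(a[80:260,200:400],None,fx=4,fy=3.3,interpolation=2) if 0 else cv2.resize(a[70:220,180:380],None,fx=4,fy=4,interpolation=2))
cv2.imwrite('pics/t0a.png',cv2.resize(b[140:300,340:520],None,fx=3.7,fy=3.7,interpolation=2))
cv2.imwrite('pics/t0b.png',cv2.resize(b[140:290,110:310],None,fx=4,fy=4,interpolation=2))
```

```text
(no output)
```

View pics/s0a.png

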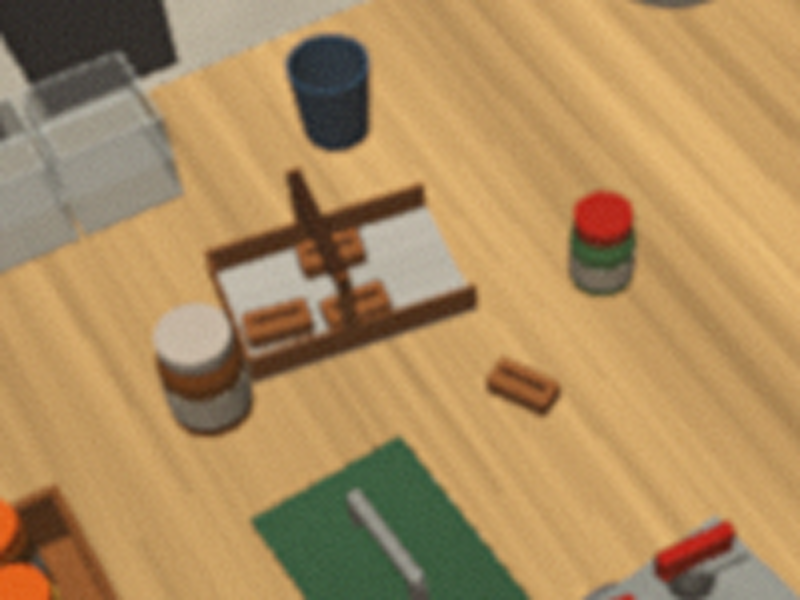

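View pics/t0a.png

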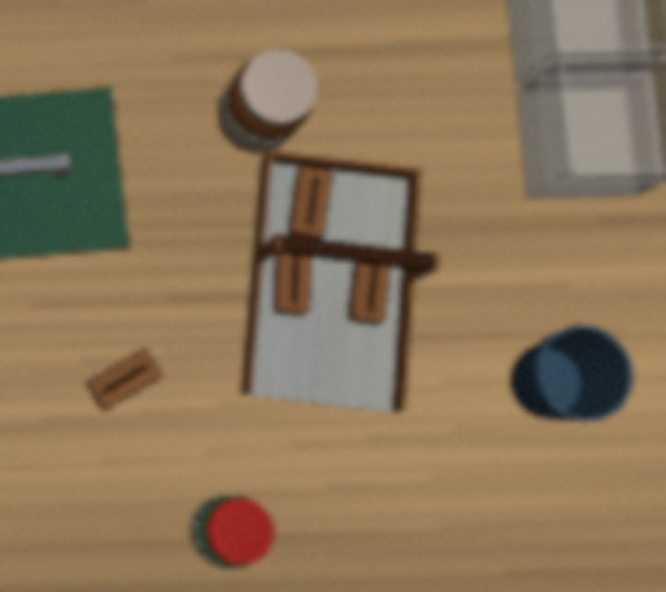

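View pics/t0b.png

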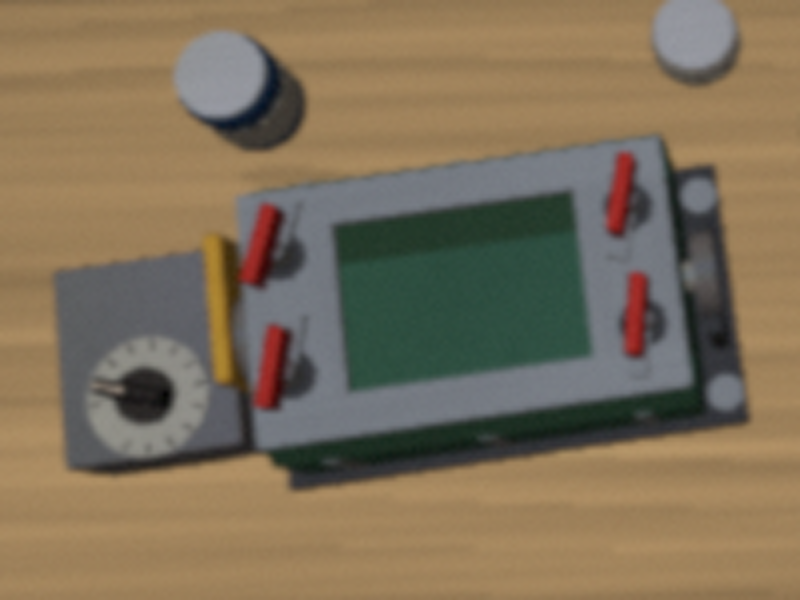

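```bash
cat >> h.py <<'E'
def rect(c,mask,z,roi,amin=40):
    x0,y0,x1,y1=roi; m=np.zeros(mask.shape,np.uint8); m[y0:y1,x0:x1]=mask[y0:y1,x0:x1].astype(np.uint8)*255
    out=[]
    for k in cv2.findContours(m,cv2.RETR_EXTERNAL,cv2.CHAIN_APPROX_NONE)[0]:
        if cv2.contourArea(k)<amin: continue
        w=np.array([pt(c,u,v,z)[:2] for u,v in k[:,0,:]],np.float32)
        (cx,cy),(a,b),ang=cv2.minAreaRect(w*1000)
        if a<b: a,b=b,a; ang+=90
        mm=cv2.moments(k); out.append(((mm['m10']/mm['m00'],mm['m01']/mm['m00']),(cx,cy),(a,b),ang))
    return out
E
python3 - <<'E'
from h import *
c=snap('top'); im=c[0]; hsv=cv2.cvtColor(im,cv2.COLOR_BGR2HSV); H,S,V=[hsv[...,i] for i in range(3)]
red=((H<6)|(H>174))&(S>150)&(V>80)
for r in rect(c,red,.23,(150,140,300,260),15): print('red',np.round(np.hstack(r),1))
green=(H>50)&(H<95)&(S>70)
for r in rect(c,green,.185,(180,185,265,242),100): print('hatch',np.round(np.hstack(r),1))
for r in rect(c,green,.014,(300,150,385,220),100): print('cover',np.round(np.hstack(r),1))
f=np.array([(238,197),(660,137),(692,386),(255,450)])/4+[110,140]
h=np.array([(333,225),(573,192),(590,353),(349,390)])/4+[110,140]
for q in(f,h):
    w=np.array([pt(c,u,v,.185)[:2] for u,v in q])*1000
    print(np.round(w,0).tolist(),w.mean(0).round(1), np.linalg.norm(np.diff(w,axis=0),axis=1).round(0), np.degrees(np.arctan2(*(w[0]-w[1])[::-1])).round(1),np.degrees(np.arctan2(*(w[3]-w[2])[::-1])).round(1))
t=np.array([(268,155),(418,170),(400,410),(245,393)])/3.7+[340,140]
for z in (.034,.004):
  w=np.array([pt(c,u,v,z)[:2] for u,v in t])*1000; print('tray',z,np.round(w).tolist(),np.linalg.norm(np.diff(w,axis=0),axis=1).round(0))
hb=np.array([(262,247),(437,262)])/3.7+[340,140]
print('handle',[ (pt(c,u,v,.099)[:2]*1000).round(0) for u,v in hb])
br=(H<16)&(S>110)&(V>60)&(V<200)
for r in rect(c,br,.022,(355,225,395,260),20): print('blank',np.round(np.hstack(r),1))
cv=np.array([(0,97),(110,88),(128,245),(0,258)])/3.7+[340,140]
E
```

```text
red [177.2 231.4 461.9 264.9  50.9  10.5 171.7]
red [268.6 218.8 490.1  22.6  51.6  12.  174. ]
red [174.2 201.4 545.  275.2  51.   12.1 163.6]
red [264.7 188.5 574.1  32.5  50.9  11.6 170.5]
hatch [225.  212.6 517.5 148.2 164.5 113.6  96.8]
cover [ 342.2  187.4  618.8 -192.1  187.5  138.8   93.3]
[[588.0, 305.0], [623.0, 9.0], [445.0, -12.0], [410.0, 287.0]] [516.5 147.1] [299. 179. 301.] 96.9 96.8
[[566.0, 238.0], [585.0, 70.0], [470.0, 58.0], [449.0, 224.0]] [517.5 147.6] [169. 115. 167.] 96.5 97.2
tray 0.034 [[625.0, -417.0], [609.0, -546.0], [403.0, -513.0], [421.0, -383.0]] [130. 209. 131.]
tray 0.004 [[632.0, -424.0], [615.0, -556.0], [404.0, -522.0], [423.0, -389.0]] [133. 213. 134.]
handle [array([ 534., -391.]), array([ 517., -533.])]
blank [ 373.1  242.   437.6 -282.2   61.3   31.   119.9]
```

arm_command(targets=[{"x":242,"y":258,"z":-80,"turn":-80,"claw":-1},{"x":242,"y":258,"z":-80,"turn":-80,"claw":-1},{"x":242,"y":258,"z":-80,"turn":-80,"claw":-1},{"x":242,"y":258,"z":-80,"turn":-80,"claw":-1},{"x":242,"y":258,"z":-80,"turn":-80,"claw":-1},{"x":242,"y":258,"z":-80,"turn":-80,"claw":-1},{"x":242,"y":258,"z":-80,"turn":-80,"claw":-1},{"x":242,"y":258,"z":-80,"turn":-80,"claw":-1},{"x":242,"y":258,"z":-80,"turn":-80,"claw":-1},{"x":242,"y":258,"z":-80,"turn":-80,"claw":-1},{"x":242,"y":258,"z":-80,"turn":-80,"claw":-1},{"x":242,"y":258,"z":-80,"turn":-80,"claw":-1}])

```text
clock: 1.35
tcp_pos: [0.4379, -0.2826, 0.1512]
eef_rot: [[0.502, -0.865, -0.0], [-0.865, -0.502, 0.0], [-0.0, 0.0, -1.0]]
contact_force: [0.5, -0.0, 0.1]
opening: 0.0851
```

Run:
```python
from h import *
a=snap('scene','s1.png');b=snap('top','t1.png')
s=readout.get_state();print(s['clock'],s['tcp_pos'],np.degrees(np.arctan2(s['eef_rot'][1][1],s['eef_rot'][0][1])),s['joints'])
```

```text
1.45 [ 0.43783915 -0.28280044  0.15128009] -149.97045159269115 [-8.01479823e-01  1.50049204e-01  1.81483367e+00  3.09506585e-05
  1.17670410e+00  1.81598645e+00]
```

View pics/t1.png

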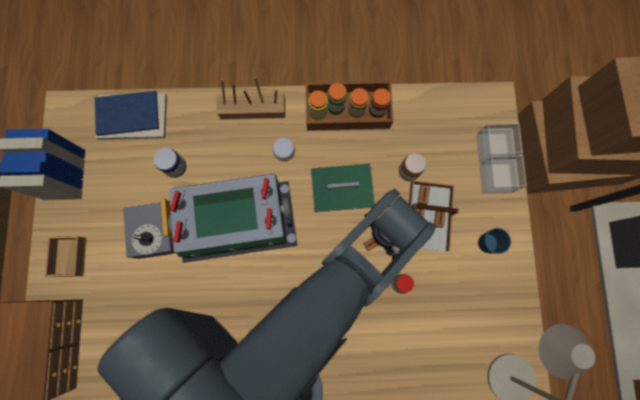

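View pics/s1.png

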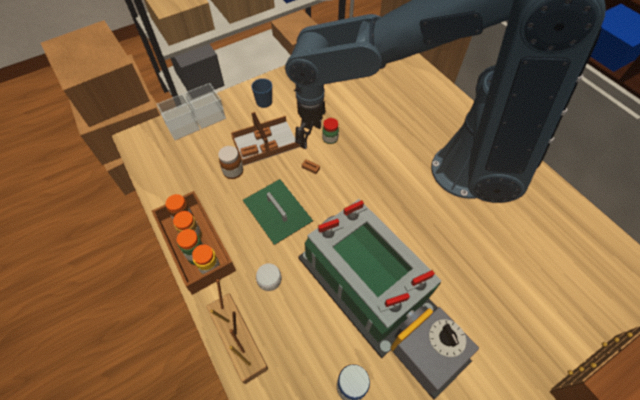

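arm_command(targets=[{"z":-50,"claw":-1},{"z":-100,"claw":-1},{"z":-130,"claw":-1},{"z":-147,"claw":-1},{"z":-147,"claw":-1},{"z":-147,"claw":1},{"z":-147,"claw":1},{"z":-147,"claw":1},{"z":-147,"claw":1},{"z":-147,"claw":1},{"z":-147,"claw":1}])

```text
validation failed for argument at $.ta...
```

arm_command(targets=[{"x":0,"y":0,"z":-50,"turn":0,"claw":-1},{"x":0,"y":0,"z":-100,"turn":0,"claw":-1},{"x":0,"y":0,"z":-130,"turn":0,"claw":-1},{"x":0,"y":0,"z":-147,"turn":0,"claw":-1},{"x":0,"y":0,"z":-147,"turn":0,"claw":-1},{"x":0,"y":0,"z":-147,"turn":0,"claw":1},{"x":0,"y":0,"z":-147,"turn":0,"claw":1},{"x":0,"y":0,"z":-147,"turn":0,"claw":1},{"x":0,"y":0,"z":-147,"turn":0,"claw":1},{"x":0,"y":0,"z":-147,"turn":0,"claw":1},{"x":0,"y":0,"z":-147,"turn":0,"claw":1}])

```text
clock: 2.55
tcp_pos: [0.439, -0.2835, 0.0058]
eef_rot: [[0.499, -0.867, 0.002], [-0.867, -0.499, -0.002], [0.003, -0.001, -1.0]]
contact_force: [-0.8, -0.0, 6.5]
opening: 0.0285
```

arm_command(targets=[{"x":0,"y":0,"z":50,"turn":0,"claw":1},{"x":0,"y":-20,"z":90,"turn":8,"claw":1},{"x":15,"y":-60,"z":90,"turn":16,"claw":1},{"x":15,"y":-110,"z":90,"turn":24,"claw":1},{"x":15,"y":-150,"z":90,"turn":32,"claw":1},{"x":15,"y":-172,"z":90,"turn":40,"claw":1},{"x":15,"y":-172,"z":90,"turn":51,"claw":1},{"x":15,"y":-172,"z":60,"turn":51,"claw":1},{"x":15,"y":-172,"z":30,"turn":51,"claw":1},{"x":15,"y":-172,"z":20,"turn":51,"claw":1},{"x":15,"y":-172,"z":20,"turn":51,"claw":1}])

```text
clock: 3.65
tcp_pos: [0.4521, -0.4532, 0.0226]
eef_rot: [[0.987, -0.158, -0.002], [-0.158, -0.987, 0.003], [-0.003, -0.003, -1.0]]
contact_force: [0.6, 0.3, -1.0]
opening: 0.0284
```

Run:
```python
from h import *
a=snap('scene','s2.png',(180,70,380,220),4)
```

```text
(no output)
```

View pics/s2.png

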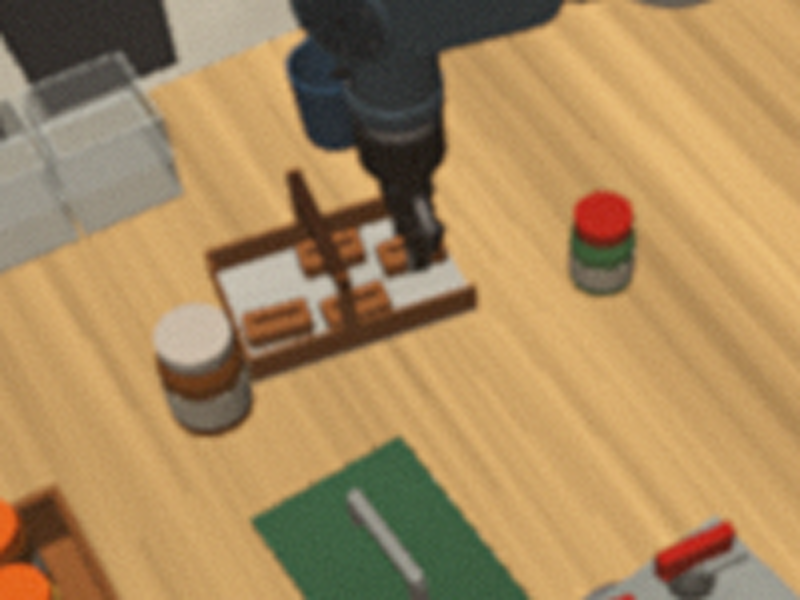

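arm_command(targets=[{"x":0,"y":0,"z":-8,"turn":0,"claw":1},{"x":0,"y":0,"z":-12,"turn":0,"claw":1},{"x":0,"y":0,"z":-12,"turn":0,"claw":1},{"x":0,"y":0,"z":-12,"turn":0,"claw":-0.1},{"x":0,"y":0,"z":-12,"turn":0,"claw":-0.1},{"x":0,"y":0,"z":-12,"turn":0,"claw":-0.1},{"x":0,"y":0,"z":20,"turn":0,"claw":-0.1},{"x":0,"y":0,"z":60,"turn":0,"claw":-0.1},{"x":0,"y":0,"z":110,"turn":0,"claw":-0.1},{"x":0,"y":0,"z":150,"turn":8,"claw":-0.1},{"x":0,"y":0,"z":150,"turn":16,"claw":-0.1}])

```text
clock: 4.8
tcp_pos: [0.4556, -0.4582, 0.1828]
eef_rot: [[0.992, 0.126, 0.008], [0.126, -0.992, -0.011], [0.006, 0.012, -1.0]]
contact_force: [0.8, -0.3, 1.0]
opening: 0.047
```

arm_command(targets=[{"x":30,"y":0,"z":0,"turn":8,"claw":-0.5},{"x":60,"y":-6,"z":0,"turn":16,"claw":-0.5},{"x":74,"y":-12,"z":0,"turn":24,"claw":-0.5},{"x":74,"y":-12,"z":0,"turn":32,"claw":-0.5},{"x":74,"y":-12,"z":0,"turn":40,"claw":-0.5},{"x":74,"y":-12,"z":0,"turn":48,"claw":-0.5},{"x":74,"y":-12,"z":0,"turn":56,"claw":-0.5},{"x":74,"y":-12,"z":0,"turn":64,"claw":-0.5},{"x":74,"y":-12,"z":0,"turn":72,"claw":-0.5},{"x":74,"y":-12,"z":0,"turn":74,"claw":-0.5}])

```text
clock: 5.8
tcp_pos: [0.527, -0.4666, 0.1744]
eef_rot: [[0.153, 0.988, 0.0], [0.988, -0.153, -0.0], [-0.0, 0.0, -1.0]]
contact_force: [-0.2, -0.6, 0.3]
opening: 0.0645
```

Run:
```python
from h import *
a=snap('scene','s3.png',(180,70,380,220),4);b=snap('top','t3.png',(340,140,520,300),3.7)
```

```text
(no output)
```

View pics/s3.png

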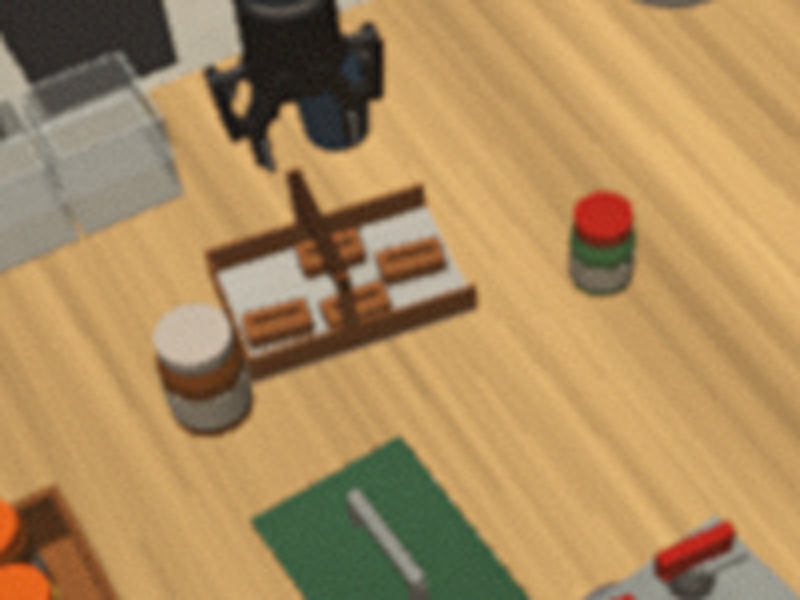

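View pics/t3.png

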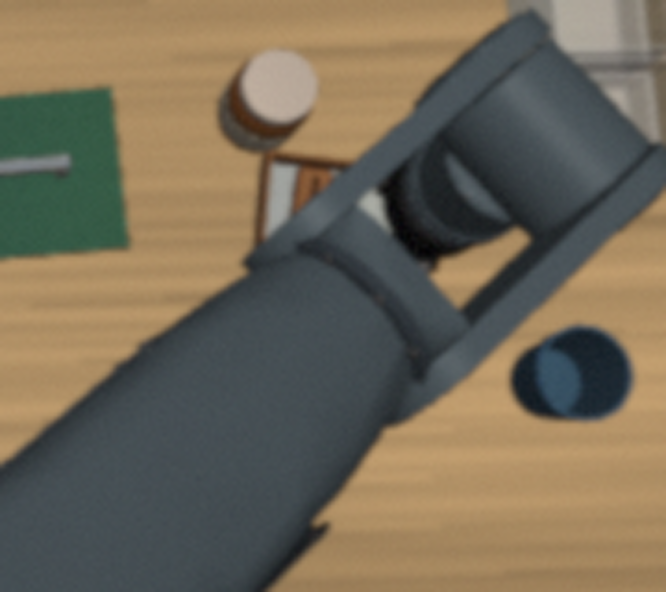

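arm_command(targets=[{"x":0,"y":0,"z":-40,"turn":0,"claw":-0.5},{"x":0,"y":0,"z":-80,"turn":0,"claw":-0.5},{"x":0,"y":0,"z":-103,"turn":0,"claw":-0.5},{"x":0,"y":0,"z":-103,"turn":0,"claw":-0.5},{"x":0,"y":0,"z":-103,"turn":0,"claw":1},{"x":0,"y":0,"z":-103,"turn":0,"claw":1},{"x":0,"y":0,"z":-103,"turn":0,"claw":1},{"x":0,"y":0,"z":-103,"turn":0,"claw":1},{"x":0,"y":0,"z":-103,"turn":0,"claw":1},{"x":0,"y":0,"z":-103,"turn":0,"claw":1},{"x":0,"y":0,"z":-98,"turn":0,"claw":1},{"x":0,"y":0,"z":-93,"turn":0,"claw":1}])

```text
clock: 7.1
tcp_pos: [0.5262, -0.4657, 0.0804]
eef_rot: [[0.158, 0.987, -0.002], [0.987, -0.158, 0.002], [0.002, -0.002, -1.0]]
contact_force: [0.7, -0.1, -5.8]
opening: 0.013
```

Run:
```python
from h import *
a=snap('scene','s4.png',(180,70,380,220),4)
```

```text
(no output)
```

View pics/s4.png

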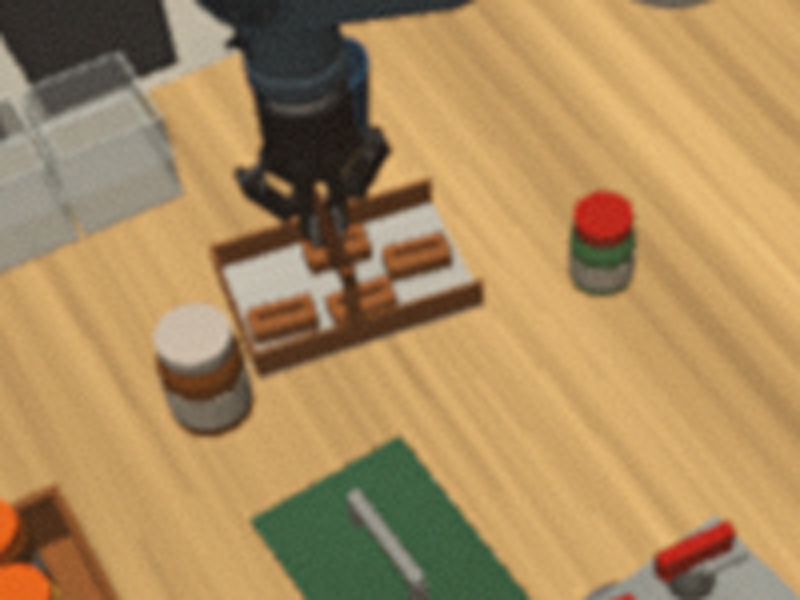

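arm_command(targets=[{"x":0,"y":0,"z":8,"turn":0,"claw":1},{"x":0,"y":0,"z":20,"turn":0,"claw":1},{"x":0,"y":0,"z":40,"turn":0,"claw":1},{"x":0,"y":0,"z":65,"turn":0,"claw":1},{"x":0,"y":0,"z":95,"turn":0,"claw":1},{"x":0,"y":0,"z":125,"turn":0,"claw":1},{"x":0,"y":0,"z":155,"turn":0,"claw":1},{"x":0,"y":0,"z":185,"turn":0,"claw":1},{"x":0,"y":0,"z":215,"turn":0,"claw":1},{"x":0,"y":0,"z":240,"turn":0,"claw":1},{"x":0,"y":0,"z":252,"turn":0,"claw":1},{"x":0,"y":0,"z":256,"turn":0,"claw":1}])

```text
clock: 8.35
tcp_pos: [0.5273, -0.4669, 0.3396]
eef_rot: [[0.158, 0.987, 0.002], [0.987, -0.158, -0.003], [-0.002, 0.002, -1.0]]
contact_force: [0.1, -0.5, -5.0]
opening: 0.0132
```

arm_command(targets=[{"x":0,"y":8,"z":0,"turn":0,"claw":1},{"x":1,"y":22,"z":0,"turn":0.5,"claw":1},{"x":3,"y":42,"z":0,"turn":1,"claw":1},{"x":5,"y":67,"z":0,"turn":2,"claw":1},{"x":8,"y":95,"z":0,"turn":3,"claw":1},{"x":11,"y":125,"z":0,"turn":4,"claw":1},{"x":14,"y":155,"z":0,"turn":5,"claw":1},{"x":18,"y":185,"z":0,"turn":6,"claw":1},{"x":22,"y":213,"z":0,"turn":7,"claw":1},{"x":25,"y":235,"z":0,"turn":7.5,"claw":1},{"x":28,"y":252,"z":0,"turn":8,"claw":1},{"x":28,"y":260,"z":0,"turn":8,"claw":1}])

```text
clock: 9.55
tcp_pos: [0.5548, -0.2041, 0.3363]
eef_rot: [[0.016, 1.0, -0.001], [1.0, -0.016, 0.001], [0.001, -0.001, -1.0]]
contact_force: [-0.4, 0.3, -4.3]
opening: 0.0132
```

Run:
```python
from h import *
a=snap('scene','s5.png');s=readout.get_state();print(s['tcp_pos'],s['contact_force'],s['opening'])
```

```text
[ 0.55484726 -0.20386429  0.33661178] [ 0.15410188  1.54593456 -4.64510021] 0.012733203950554458
```

View pics/s5.png

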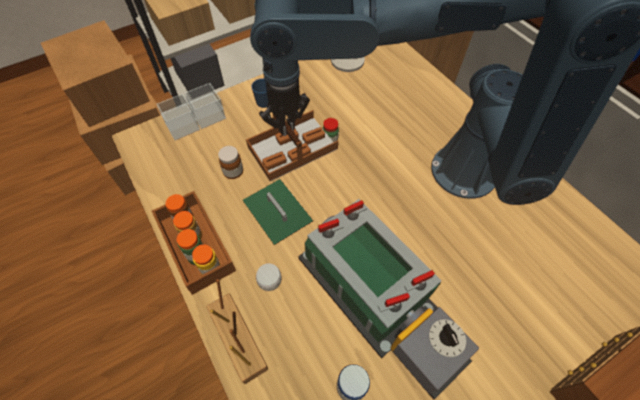

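arm_command(targets=[{"x":1,"y":8,"z":0,"turn":0,"claw":1},{"x":3,"y":22,"z":0,"turn":0.5,"claw":1},{"x":5,"y":42,"z":0,"turn":1,"claw":1},{"x":8,"y":65,"z":0,"turn":2,"claw":1},{"x":11,"y":90,"z":0,"turn":3,"claw":1},{"x":14,"y":115,"z":0,"turn":4,"claw":1},{"x":17,"y":137,"z":0,"turn":5,"claw":1},{"x":19,"y":155,"z":0,"turn":6,"claw":1},{"x":21,"y":170,"z":0,"turn":7,"claw":1},{"x":22,"y":180,"z":0,"turn":8,"claw":1}])

```text
clock: 10.6
tcp_pos: [0.5771, -0.0255, 0.3372]
eef_rot: [[-0.122, 0.993, -0.0], [0.993, 0.122, 0.0], [0.0, -0.0, -1.0]]
contact_force: [0.3, 0.5, -4.3]
opening: 0.013
```

arm_command(targets=[{"x":1,"y":8,"z":0,"turn":0,"claw":1},{"x":3,"y":22,"z":0,"turn":0,"claw":1},{"x":5,"y":42,"z":0,"turn":0,"claw":1},{"x":7,"y":65,"z":0,"turn":0,"claw":1},{"x":9,"y":90,"z":0,"turn":0,"claw":1},{"x":11,"y":115,"z":0,"turn":0,"claw":1},{"x":13,"y":137,"z":0,"turn":0,"claw":1},{"x":14,"y":155,"z":0,"turn":0,"claw":1},{"x":15,"y":170,"z":0,"turn":0,"claw":1},{"x":15,"y":180,"z":0,"turn":0,"claw":1},{"x":15,"y":180,"z":0,"turn":0,"claw":1}])

```text
clock: 11.7
tcp_pos: [0.5919, 0.1546, 0.3372]
eef_rot: [[-0.122, 0.993, -0.0], [0.993, 0.122, 0.0], [0.0, -0.0, -1.0]]
contact_force: [0.7, -0.2, -4.8]
opening: 0.0128
```

Run:
```python
from h import *
a=snap('scene','s6.png');b=snap('top','t6.png',(110,130,310,280),4);s=readout.get_state();print(s['tcp_pos'],np.degrees(np.arctan2(s['eef_rot'][1][1],s['eef_rot'][0][1])),s['contact_force'],s['opening'])
```

```text
[0.59203371 0.15304446 0.33720767] 6.921669038355962 [-0.33401147 -0.387167   -5.19323349] 0.013040307460011061
```

View pics/s6.png

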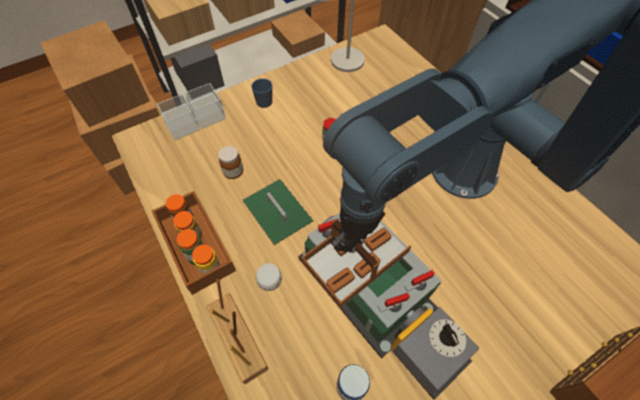

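View pics/t6.png

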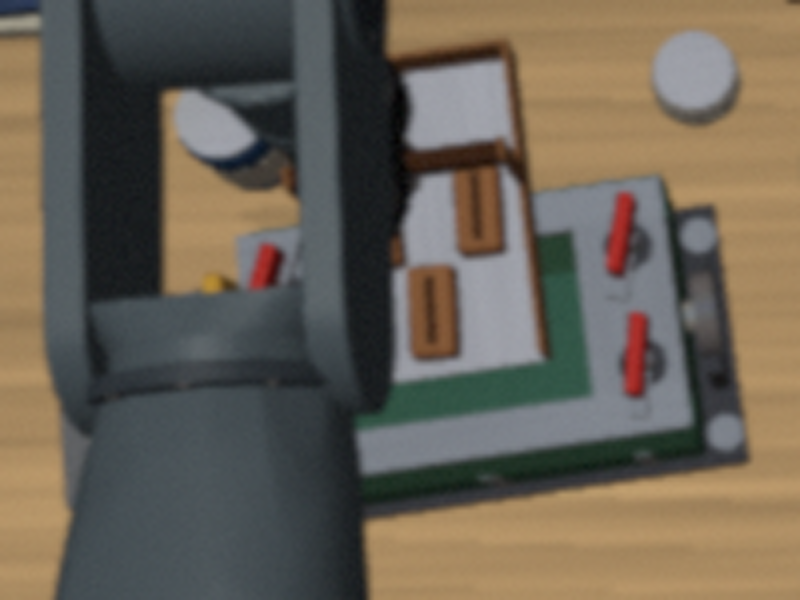

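arm_command(targets=[{"x":-4,"y":1,"z":-8,"turn":0,"claw":1},{"x":-8,"y":2,"z":-22,"turn":0,"claw":1},{"x":-9,"y":2,"z":-42,"turn":0,"claw":1},{"x":-9,"y":2,"z":-60,"turn":0,"claw":1},{"x":-9,"y":2,"z":-70,"turn":0,"claw":1},{"x":-9,"y":2,"z":-75,"turn":0,"claw":1},{"x":-9,"y":2,"z":-77,"turn":0,"claw":1},{"x":-9,"y":2,"z":-77,"turn":0,"claw":1}])

```text
clock: 12.6
tcp_pos: [0.5832, 0.1554, 0.2606]
eef_rot: [[-0.12, 0.993, 0.001], [0.993, 0.12, 0.0], [-0.0, 0.001, -1.0]]
contact_force: [0.8, 0.1, -4.6]
opening: 0.0129
```

Run:
```python
from h import *
a=snap('scene','s7.png',(270,170,470,320),4);b=snap('top','t7.png',(110,130,310,280),4)
```

```text
(no output)
```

View pics/s7.png

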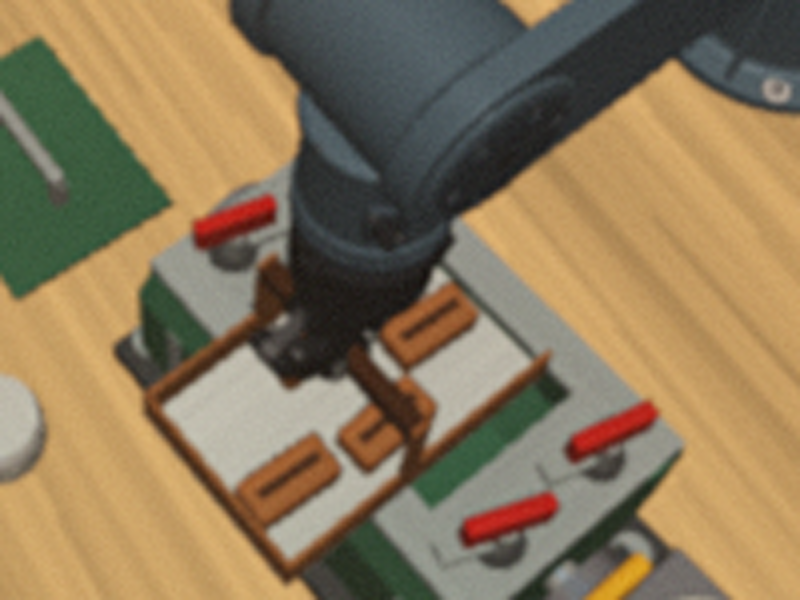

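View pics/t7.png

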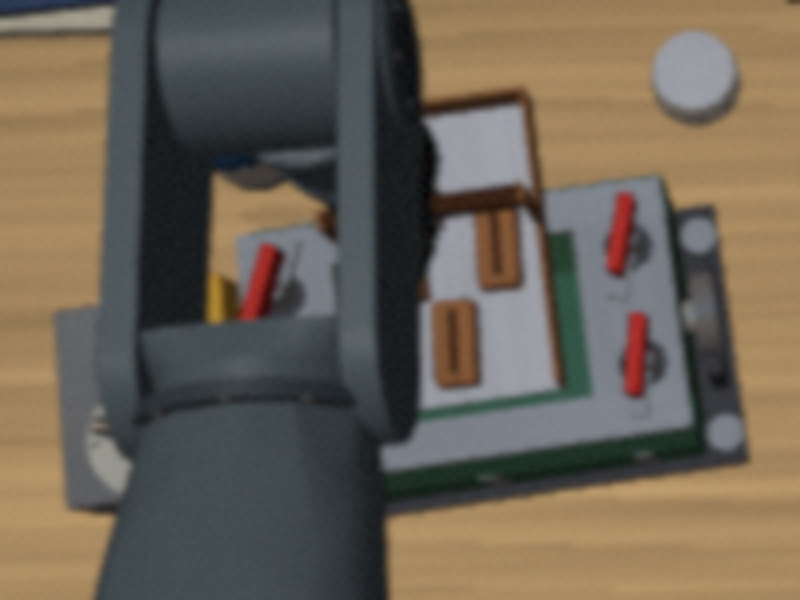

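arm_command(targets=[{"x":0,"y":0,"z":-2,"turn":0,"claw":1},{"x":0,"y":0,"z":-4,"turn":0,"claw":1},{"x":0,"y":0,"z":-4,"turn":0,"claw":1}])

```text
clock: 13.0
tcp_pos: [0.5838, 0.1556, 0.2591]
eef_rot: [[-0.121, 0.993, 0.003], [0.993, 0.121, 0.0], [-0.0, 0.003, -1.0]]
contact_force: [-3.1, -0.6, 5.8]
opening: 0.0128
```

arm_command(targets=[{"x":0,"y":0,"z":-1,"turn":0,"claw":1},{"x":0,"y":0,"z":-2,"turn":0,"claw":1},{"x":0,"y":0,"z":-2,"turn":0,"claw":1}])

```text
clock: 13.3
tcp_pos: [0.584, 0.1556, 0.2591]
eef_rot: [[-0.121, 0.993, 0.005], [0.993, 0.121, 0.0], [-0.001, 0.005, -1.0]]
contact_force: [-7.8, -1.1, 14.6]
opening: 0.0129
```

arm_command(targets=[{"x":0,"y":0,"z":4,"turn":0,"claw":1},{"x":0,"y":0,"z":4,"turn":0,"claw":0.3},{"x":0,"y":0,"z":4,"turn":0,"claw":0.3},{"x":0,"y":0,"z":4,"turn":0,"claw":0.3},{"x":0,"y":0,"z":4,"turn":0,"claw":0.3}])

```text
clock: 13.8
tcp_pos: [0.5831, 0.1554, 0.2581]
eef_rot: [[-0.121, 0.993, -0.0], [0.993, 0.121, -0.0], [0.0, -0.0, -1.0]]
contact_force: [-0.6, 0.8, 0.4]
opening: 0.0297
```

Run:
```python
from h import *
a=snap('scene','s8.png',(270,170,470,320),4)
```

```text
(no output)
```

View pics/s8.png

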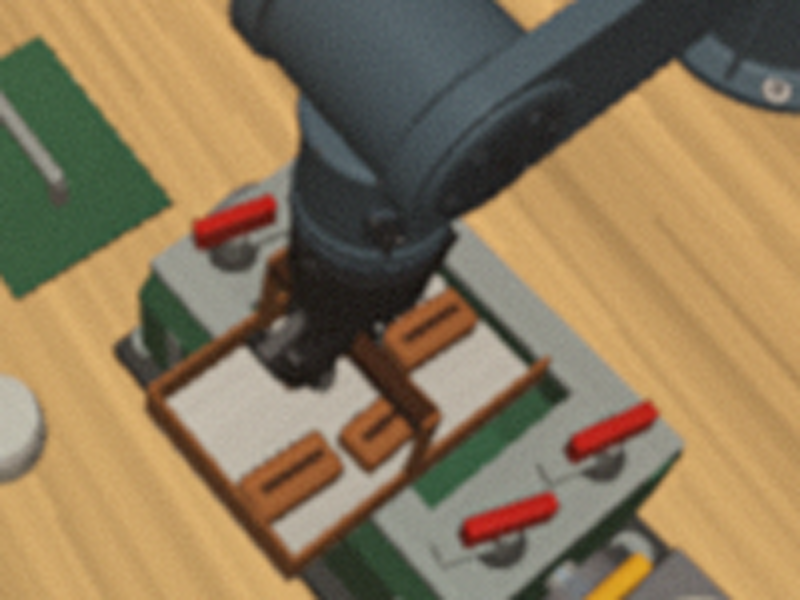

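arm_command(targets=[{"x":-4,"y":0,"z":0,"turn":0,"claw":0.3},{"x":-8,"y":-1,"z":-1,"turn":0,"claw":0.3},{"x":-12,"y":-1,"z":-2,"turn":0,"claw":0.3},{"x":-16,"y":-2,"z":-3,"turn":0,"claw":0.3},{"x":-20,"y":-2,"z":-4,"turn":0,"claw":0.3},{"x":-20,"y":-2,"z":-4,"turn":0,"claw":0.3}])

```text
clock: 14.45
tcp_pos: [0.5623, 0.1534, 0.2541]
eef_rot: [[-0.121, 0.993, -0.001], [0.993, 0.121, -0.0], [0.0, -0.001, -1.0]]
contact_force: [-0.2, 0.5, -1.1]
opening: 0.0301
```

Run:
```python
from h import *
a=snap('scene','s9.png',(270,170,470,320),4)
```

```text
(no output)
```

View pics/s9.png

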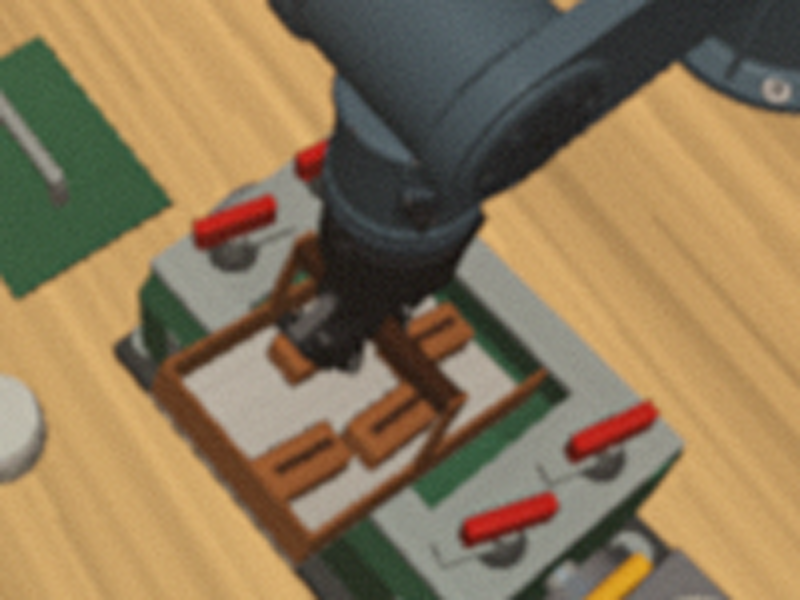

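Works as intended: the tray is tilted mouth-down into the hatch, caged by the fingers. Continue.

arm_command(targets=[{"x":-5,"y":0,"z":-1,"turn":0,"claw":0.3},{"x":-10,"y":-1,"z":-2,"turn":0,"claw":0.3},{"x":-15,"y":-2,"z":-3,"turn":0,"claw":0.3},{"x":-20,"y":-2,"z":-4,"turn":0,"claw":0.3},{"x":-20,"y":-2,"z":-4,"turn":0,"claw":0.3},{"x":-20,"y":-2,"z":-4,"turn":0,"claw":0.3}])

```text
clock: 15.1
tcp_pos: [0.5428, 0.1515, 0.2504]
eef_rot: [[-0.121, 0.993, 0.0], [0.993, 0.121, 0.0], [0.0, 0.0, -1.0]]
contact_force: [-1.7, 0.3, 0.9]
opening: 0.0299
```

Run:
```python
from h import *
a=snap('scene','s10.png',(270,170,470,320),4)
```

```text
(no output)
```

View pics/s10.png

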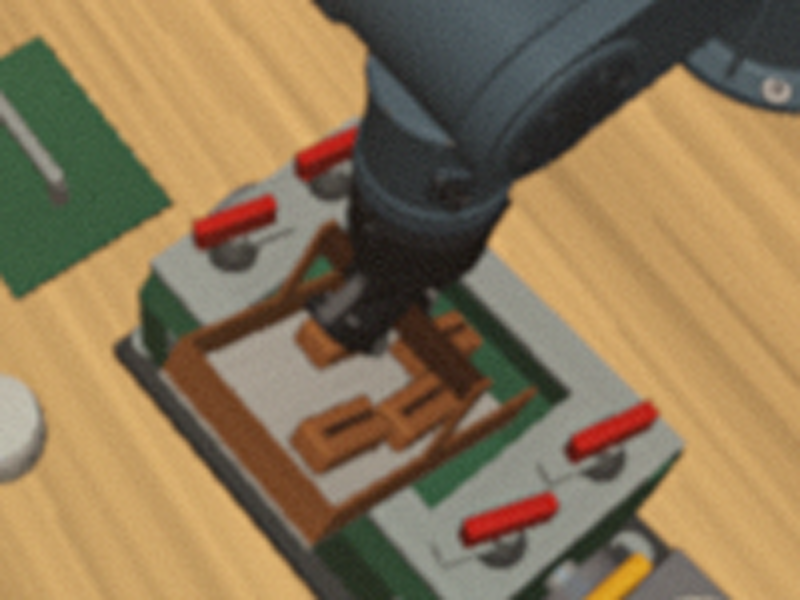

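arm_command(targets=[{"x":-5,"y":0,"z":0,"turn":0,"claw":0.3},{"x":-10,"y":-1,"z":-1,"turn":0,"claw":0.3},{"x":-15,"y":-2,"z":-2,"turn":0,"claw":0.3},{"x":-15,"y":-2,"z":-2,"turn":0,"claw":0.3},{"x":-15,"y":-2,"z":-2,"turn":0,"claw":0.3}])

```text
clock: 15.65
tcp_pos: [0.5278, 0.1494, 0.2485]
eef_rot: [[-0.121, 0.993, -0.0], [0.993, 0.121, 0.0], [0.0, -0.0, -1.0]]
contact_force: [-2.6, 0.9, 1.3]
opening: 0.03
```

Run:
```python
from h import *
a=snap('scene','s11.png',(270,170,470,320),4)
```

```text
(no output)
```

View pics/s11.png

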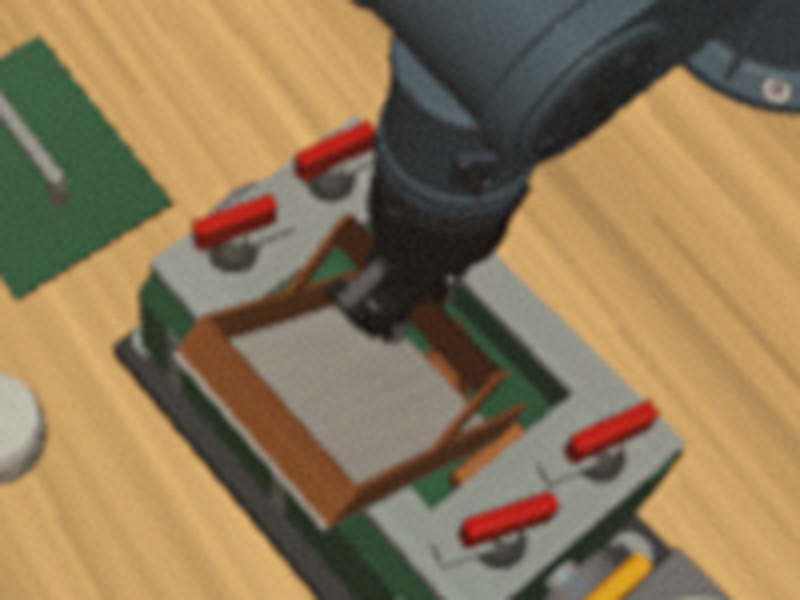

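arm_command(targets=[{"x":-5,"y":0,"z":0,"turn":0,"claw":0.3},{"x":-10,"y":-1,"z":0,"turn":0,"claw":0.3},{"x":-10,"y":-1,"z":0,"turn":0,"claw":0.3},{"x":-10,"y":-1,"z":0,"turn":0,"claw":0.3},{"x":-10,"y":-1,"z":0,"turn":0,"claw":0.3}])

```text
clock: 16.2
tcp_pos: [0.5175, 0.1484, 0.2484]
eef_rot: [[-0.121, 0.993, -0.001], [0.993, 0.121, -0.0], [0.0, -0.001, -1.0]]
contact_force: [-4.7, -0.7, 2.6]
opening: 0.0301
```

Run:
```python
from h import *
a=snap('scene','s12.png',(270,170,470,320),4);b=snap('top','t12.png',(110,130,310,280),4)
```

```text
(no output)
```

View pics/s12.png

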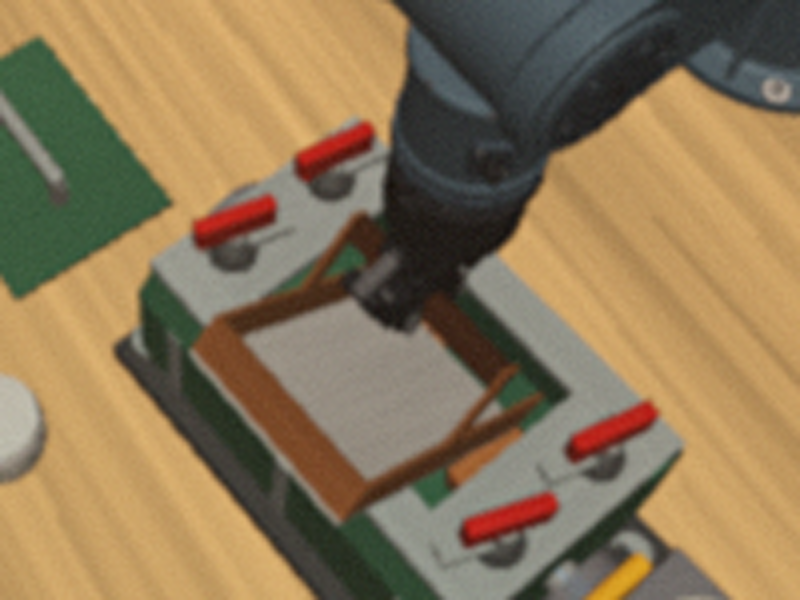

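View pics/t12.png

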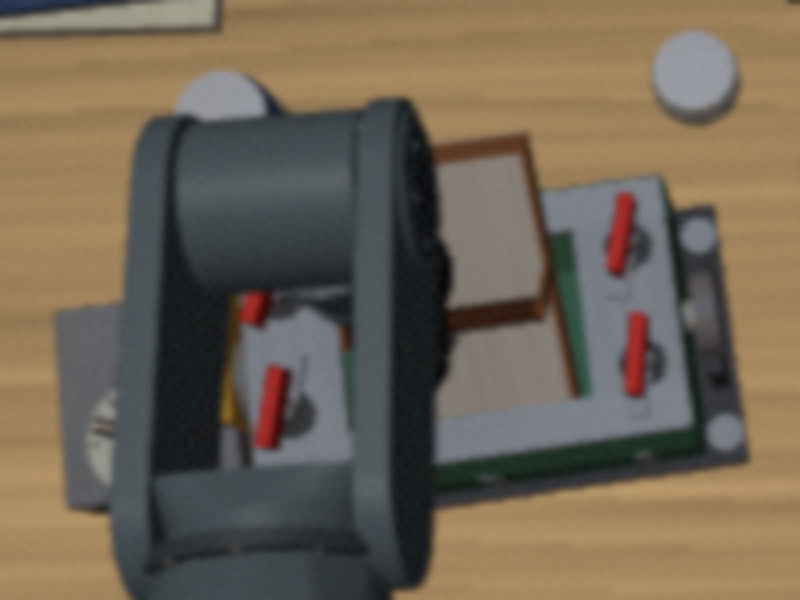

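arm_command(targets=[{"x":5,"y":0,"z":0,"turn":0,"claw":0.3},{"x":12,"y":1,"z":1,"turn":0,"claw":0.3},{"x":20,"y":2,"z":2,"turn":0,"claw":0.3},{"x":28,"y":3,"z":4,"turn":0,"claw":0.3},{"x":36,"y":4,"z":6,"turn":0,"claw":0.3},{"x":44,"y":5,"z":7,"turn":0,"claw":0.3},{"x":44,"y":5,"z":7,"turn":0,"claw":0.3}])

```text
clock: 17.0
tcp_pos: [0.5412, 0.1512, 0.2506]
eef_rot: [[-0.123, 0.991, -0.054], [0.992, 0.123, -0.009], [-0.002, -0.055, -0.998]]
contact_force: [-86.2, -15.9, 34.1]
opening: 0.0301
```

Run:
```python
from h import *
a=snap('scene','s13.png',(270,170,470,320),4);b=snap('top','t13.png',(110,130,310,280),4)
```

```text
(no output)
```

View pics/s13.png

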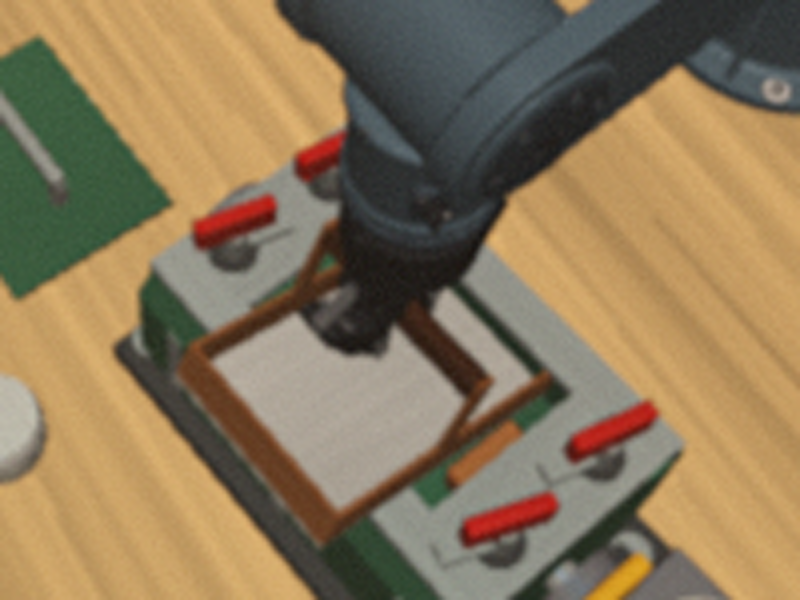

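View pics/t13.png

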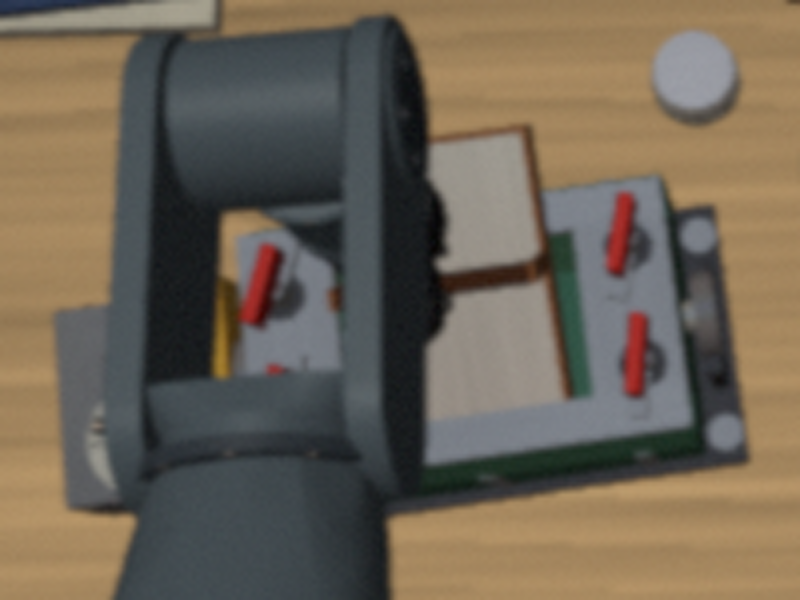

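arm_command(targets=[{"x":-12,"y":-1,"z":-1,"turn":0,"claw":0.3},{"x":-27,"y":-3,"z":-3,"turn":0,"claw":0.3},{"x":-34,"y":-4,"z":-5,"turn":0,"claw":0.3},{"x":-34,"y":-4,"z":-5,"turn":0,"claw":0.3}])

```text
clock: 17.5
tcp_pos: [0.5278, 0.1494, 0.2502]
eef_rot: [[-0.121, 0.993, 0.0], [0.993, 0.121, 0.0], [0.0, 0.0, -1.0]]
contact_force: [-2.9, -0.3, 2.5]
opening: 0.03
```

Run:
```python
from h import *
a=snap('scene','s14.png',(270,170,470,320),4)
```

```text
(no output)
```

View pics/s14.png

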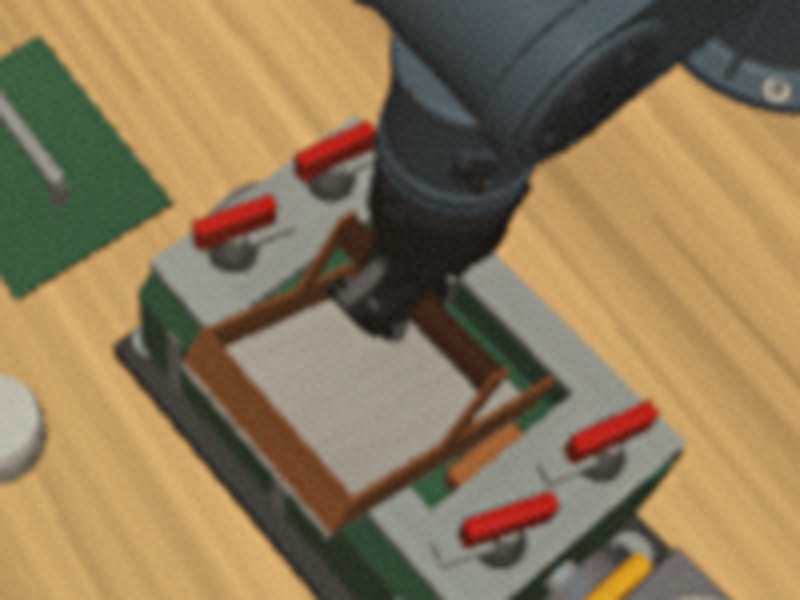

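arm_command(targets=[{"x":0,"y":0,"z":0,"turn":0,"claw":1},{"x":0,"y":0,"z":0,"turn":0,"claw":1},{"x":0,"y":0,"z":0,"turn":0,"claw":1},{"x":0,"y":0,"z":0,"turn":0,"claw":1}])

```text
clock: 17.95
tcp_pos: [0.5305, 0.1496, 0.2522]
eef_rot: [[-0.12, 0.993, 0.005], [0.993, 0.12, 0.001], [-0.0, 0.005, -1.0]]
contact_force: [-1.5, 0.1, 7.1]
opening: 0.0165
```

Run:
```python
from h import *
a=snap('scene','s15.png',(270,170,470,320),4)
```

```text
(no output)
```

View pics/s15.png

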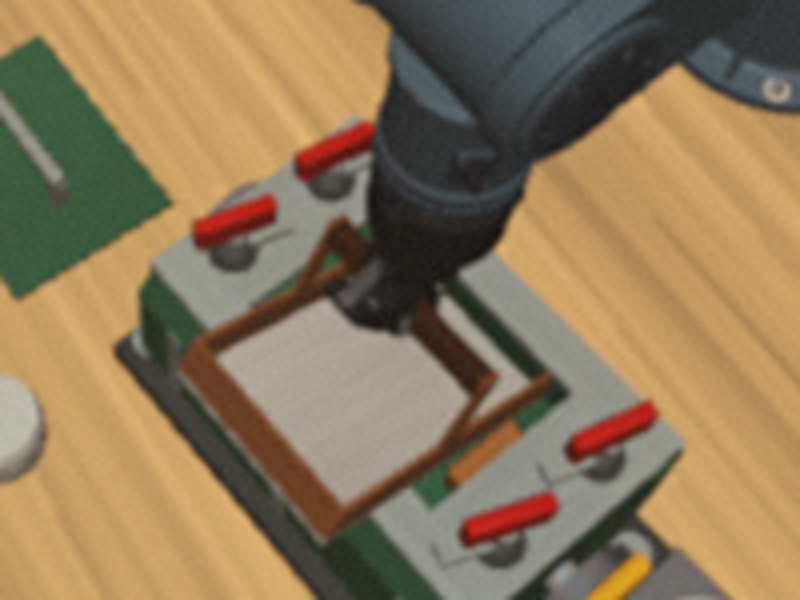

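arm_command(targets=[{"x":4,"y":0,"z":1,"turn":0,"claw":1},{"x":9,"y":1,"z":3,"turn":0,"claw":1},{"x":14,"y":2,"z":5,"turn":0,"claw":1},{"x":20,"y":2,"z":7,"turn":0,"claw":1},{"x":20,"y":2,"z":7,"turn":0,"claw":1}])

```text
clock: 18.5
tcp_pos: [0.5346, 0.1502, 0.2542]
eef_rot: [[-0.122, 0.992, -0.036], [0.993, 0.122, -0.005], [-0.001, -0.036, -0.999]]
contact_force: [-59.7, -10.4, 24.2]
opening: 0.0161
```

Run:
```python
from h import *
a=snap('scene','s16.png',(270,170,470,320),4)
```

```text
(no output)
```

View pics/s16.png

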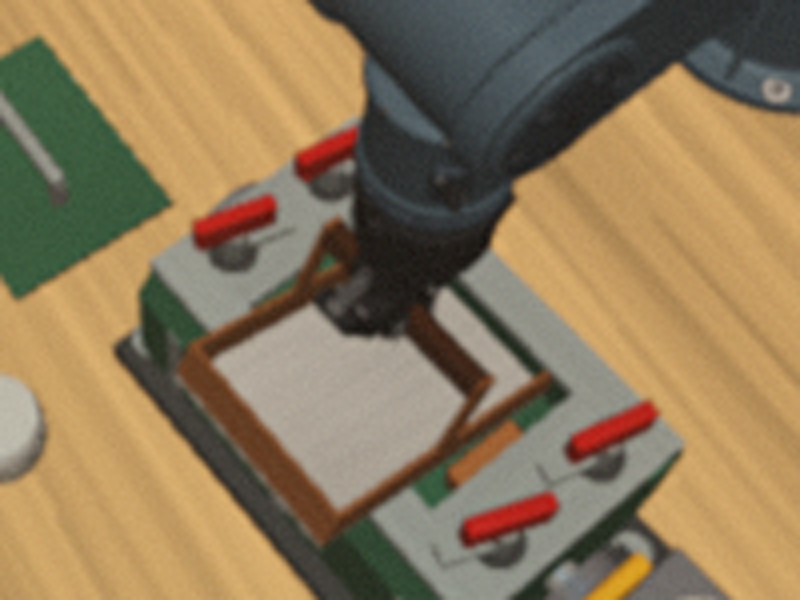

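arm_command(targets=[{"x":-10,"y":-1,"z":-4,"turn":0,"claw":1},{"x":-18,"y":-2,"z":-6,"turn":0,"claw":1},{"x":-18,"y":-2,"z":0,"turn":0,"claw":1},{"x":-17,"y":-2,"z":5,"turn":0,"claw":1},{"x":-16,"y":-2,"z":10,"turn":0,"claw":1},{"x":-16,"y":-2,"z":10,"turn":0,"claw":1}])

```text
clock: 19.15
tcp_pos: [0.532, 0.1494, 0.2651]
eef_rot: [[-0.12, 0.993, -0.003], [0.993, 0.12, 0.0], [0.0, -0.003, -1.0]]
contact_force: [-0.2, 0.2, -22.4]
opening: 0.016
```

Run:
```python
from h import *
a=snap('scene','s17.png',(270,170,470,320),4)
```

```text
(no output)
```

View pics/s17.png

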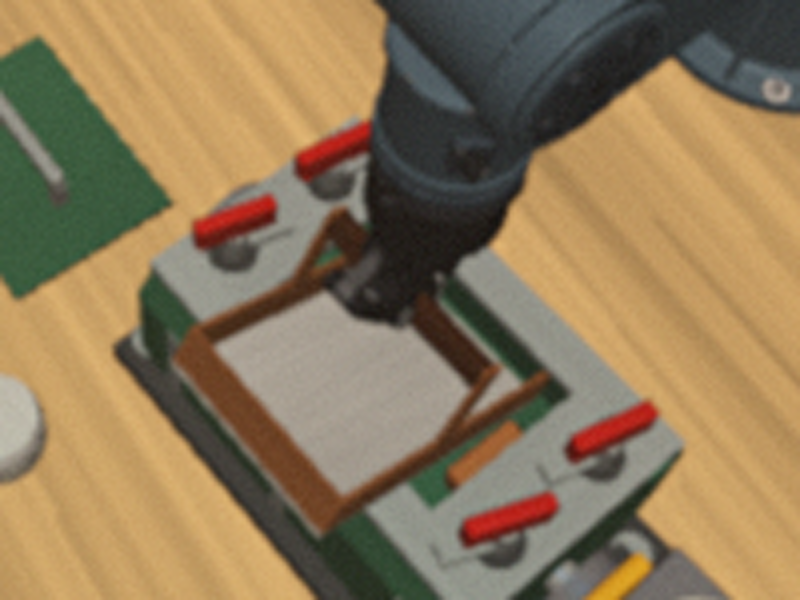

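arm_command(targets=[{"x":4,"y":0,"z":4,"turn":0,"claw":1},{"x":8,"y":1,"z":8,"turn":0,"claw":1},{"x":13,"y":1,"z":11,"turn":0,"claw":1},{"x":18,"y":2,"z":13,"turn":0,"claw":1},{"x":18,"y":2,"z":13,"turn":0,"claw":1}])

```text
clock: 19.7
tcp_pos: [0.5517, 0.1514, 0.2828]
eef_rot: [[-0.12, 0.993, 0.004], [0.993, 0.12, 0.0], [-0.0, 0.004, -1.0]]
contact_force: [-0.9, -1.5, -4.1]
opening: 0.0157
```

Run:
```python
from h import *
a=snap('scene','s18.png',(270,170,470,320),4)
```

```text
(no output)
```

View pics/s18.png

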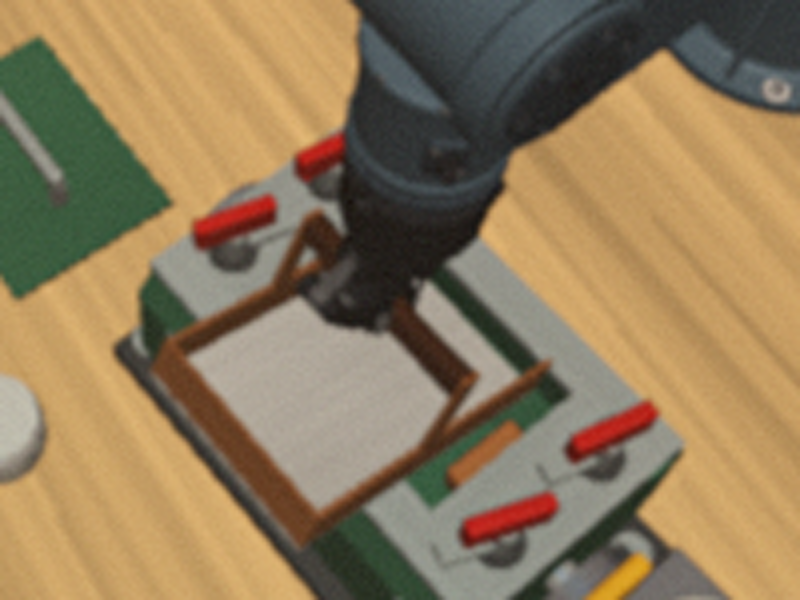

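arm_command(targets=[{"x":10,"y":1,"z":6,"turn":0,"claw":1},{"x":20,"y":2,"z":14,"turn":0,"claw":1},{"x":25,"y":3,"z":30,"turn":0,"claw":1},{"x":25,"y":3,"z":60,"turn":0,"claw":1},{"x":25,"y":3,"z":90,"turn":0,"claw":1},{"x":25,"y":3,"z":100,"turn":0,"claw":1}])

```text
clock: 20.35
tcp_pos: [0.5761, 0.1545, 0.3847]
eef_rot: [[-0.121, 0.993, 0.006], [0.993, 0.121, 0.0], [-0.0, 0.006, -1.0]]
contact_force: [-0.0, 0.2, -3.5]
opening: 0.0156
```

Run:
```python
from h import *
a=snap('scene','s19.png',(230,130,480,318),3.2);b=snap('top','t19.png',(110,130,310,280),4)
```

```text
(no output)
```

View pics/s19.png

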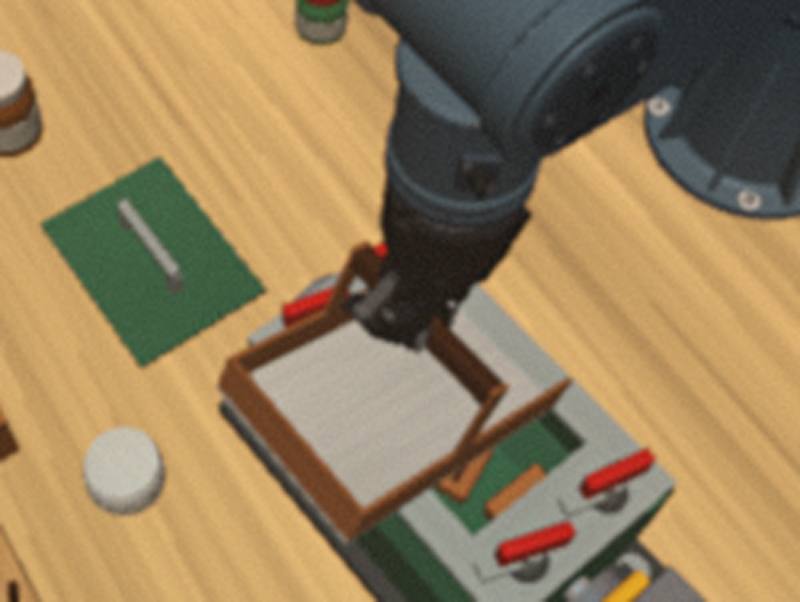

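View pics/t19.png

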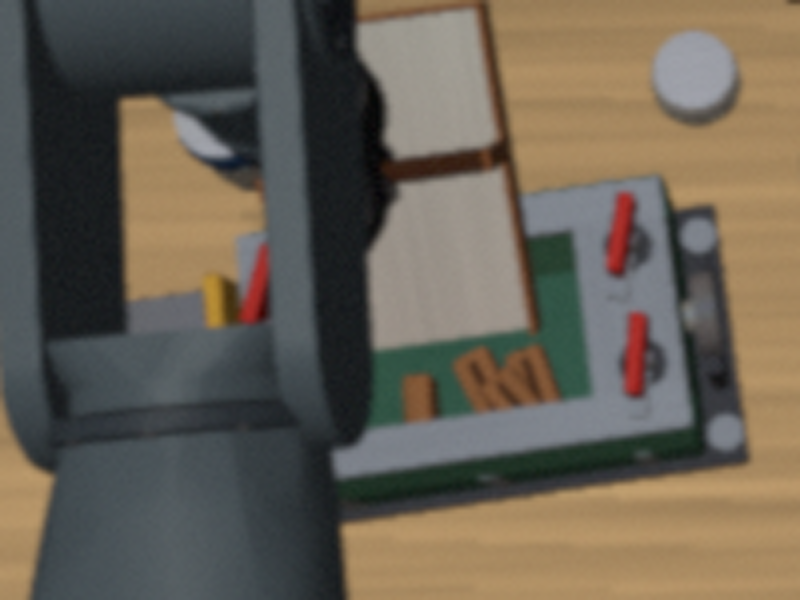

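arm_command(targets=[{"x":0,"y":-10,"z":0,"turn":0,"claw":1},{"x":-2,"y":-30,"z":0,"turn":0,"claw":1},{"x":-4,"y":-60,"z":0,"turn":-2,"claw":1},{"x":-7,"y":-95,"z":0,"turn":-4,"claw":1},{"x":-10,"y":-130,"z":0,"turn":-6,"claw":1},{"x":-13,"y":-165,"z":0,"turn":-8,"claw":1},{"x":-16,"y":-200,"z":0,"turn":-10,"claw":1},{"x":-19,"y":-235,"z":0,"turn":-12,"claw":1},{"x":-22,"y":-270,"z":0,"turn":-14,"claw":1},{"x":-25,"y":-300,"z":0,"turn":-16,"claw":1},{"x":-28,"y":-330,"z":0,"turn":-16,"claw":1},{"x":-30,"y":-350,"z":0,"turn":-16,"claw":1}])

```text
clock: 21.65
tcp_pos: [0.5434, -0.198, 0.3775]
eef_rot: [[0.16, 0.987, -0.004], [0.987, -0.16, 0.001], [0.001, -0.004, -1.0]]
contact_force: [0.6, -0.7, -4.8]
opening: 0.0156
```

arm_command(targets=[{"x":-2,"y":-20,"z":0,"turn":0,"claw":1},{"x":-4,"y":-50,"z":0,"turn":0,"claw":1},{"x":-7,"y":-85,"z":0,"turn":0,"claw":1},{"x":-10,"y":-120,"z":-20,"turn":0,"claw":1},{"x":-13,"y":-155,"z":-50,"turn":0,"claw":1},{"x":-16,"y":-190,"z":-85,"turn":0,"claw":1},{"x":-18,"y":-225,"z":-120,"turn":0,"claw":1},{"x":-20,"y":-250,"z":-155,"turn":0,"claw":1},{"x":-20,"y":-265,"z":-185,"turn":0,"claw":1},{"x":-20,"y":-270,"z":-210,"turn":0,"claw":1},{"x":-20,"y":-270,"z":-230,"turn":0,"claw":1},{"x":-20,"y":-270,"z":-235,"turn":0,"claw":1}])

```text
clock: 22.85
tcp_pos: [0.5217, -0.4645, 0.14]
eef_rot: [[0.159, 0.987, -0.006], [0.987, -0.159, 0.006], [0.005, -0.007, -1.0]]
contact_force: [-5.4, -1.3, 2.7]
opening: 0.0159
```

Run:
```python
from h import *
a=snap('scene','s20.png')
```

```text
(no output)
```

View pics/s20.png

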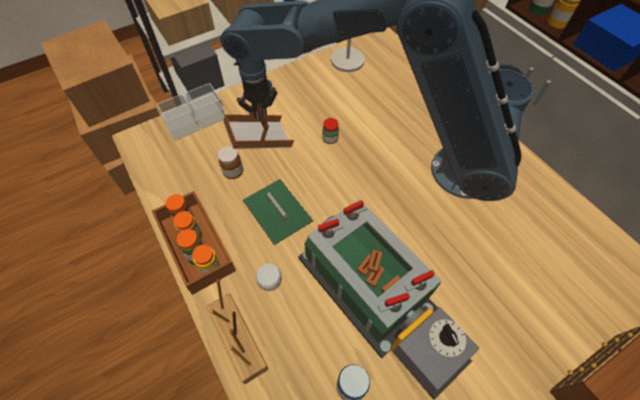

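arm_command(targets=[{"x":0,"y":0,"z":-5,"turn":0,"claw":1},{"x":0,"y":0,"z":-10,"turn":0,"claw":1},{"x":1,"y":0,"z":-15,"turn":0,"claw":1},{"x":2,"y":0,"z":-20,"turn":0,"claw":1},{"x":3,"y":0,"z":-25,"turn":0,"claw":1},{"x":3,"y":0,"z":-25,"turn":0,"claw":1}])

```text
clock: 23.5
tcp_pos: [0.5293, -0.4704, 0.1287]
eef_rot: [[0.158, 0.987, 0.005], [0.987, -0.158, -0.011], [-0.01, 0.007, -1.0]]
contact_force: [-12.4, -0.7, 24.6]
opening: 0.0161
```

Run:
```python
from h import *
a=snap('scene','s21.png',(180,70,380,220),4)
```

```text
(no output)
```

View pics/s21.png

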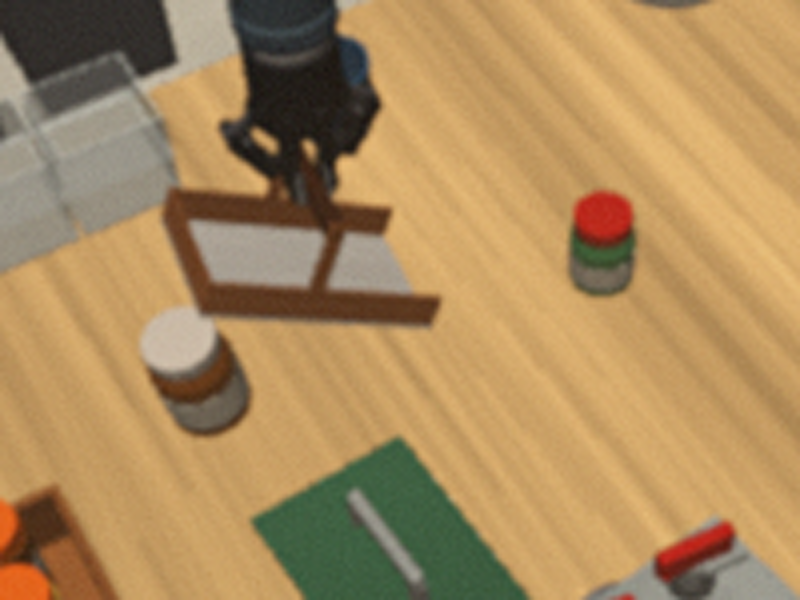

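arm_command(targets=[{"x":-8,"y":-2,"z":12,"turn":0,"claw":1},{"x":-20,"y":-4,"z":25,"turn":0,"claw":1},{"x":-35,"y":-6,"z":40,"turn":0,"claw":1},{"x":-45,"y":-8,"z":40,"turn":0,"claw":1},{"x":-45,"y":-8,"z":40,"turn":0,"claw":1}])

```text
clock: 24.05
tcp_pos: [0.4818, -0.4737, 0.1602]
eef_rot: [[0.159, 0.987, -0.0], [0.987, -0.159, 0.0], [0.0, -0.0, -1.0]]
contact_force: [-0.1, 0.1, -3.7]
opening: 0.0158
```

Run:
```python
from h import *
a=snap('scene','s22.png',(180,70,380,220),4);b=snap('top','t22.png',(340,140,520,300),3.7)
c=b
for p in ((278,88),):
  u,v=np.array(p)/3.7+[340,140]; print('jar0 top',pt(c,u,v,.1))
```

```text
jar0 top [ 0.6670337  -0.41351121  0.1       ]
```

View pics/s22.png

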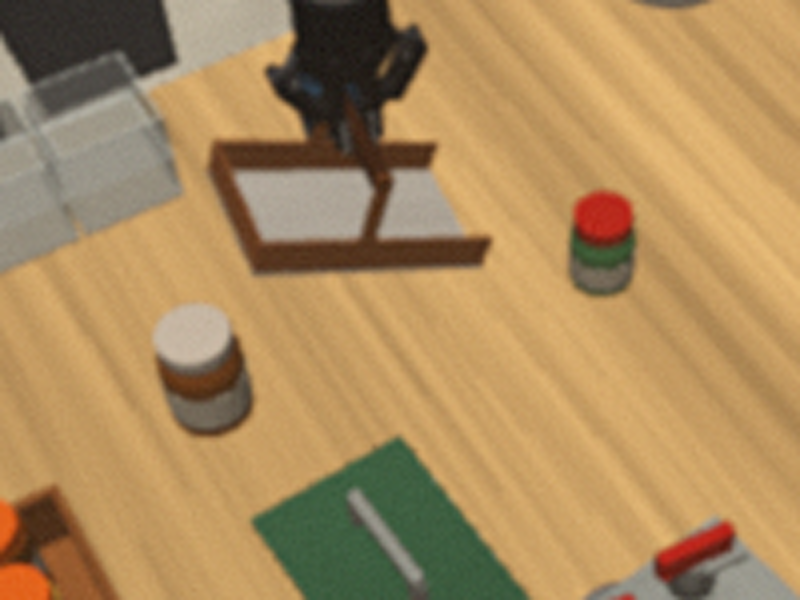

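View pics/t22.png

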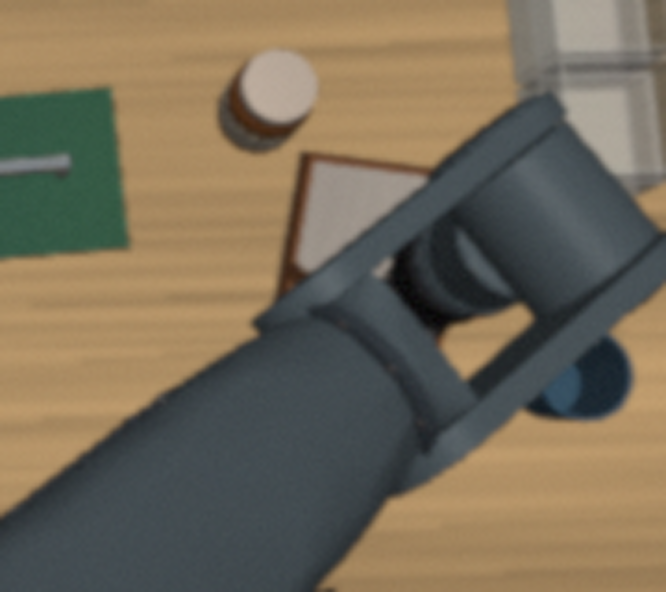

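arm_command(targets=[{"x":4,"y":-2,"z":-8,"turn":0,"claw":1},{"x":8,"y":-4,"z":-16,"turn":0,"claw":1},{"x":8,"y":-4,"z":-21,"turn":0,"claw":1},{"x":8,"y":-4,"z":-21,"turn":0,"claw":1},{"x":8,"y":-4,"z":-21,"turn":0,"claw":0.35},{"x":8,"y":-4,"z":-24,"turn":0,"claw":0.35},{"x":8,"y":-4,"z":-27,"turn":0,"claw":0.35},{"x":8,"y":-4,"z":-30,"turn":0,"claw":0.35}])

```text
clock: 24.95
tcp_pos: [0.4912, -0.4779, 0.1308]
eef_rot: [[0.158, 0.987, 0.001], [0.987, -0.158, -0.001], [-0.001, 0.001, -1.0]]
contact_force: [1.0, 0.2, -0.1]
opening: 0.0275
```

Run:
```python
from h import *
a=snap('scene','s23.png',(180,70,380,220),4)
```

```text
(no output)
```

View pics/s23.png

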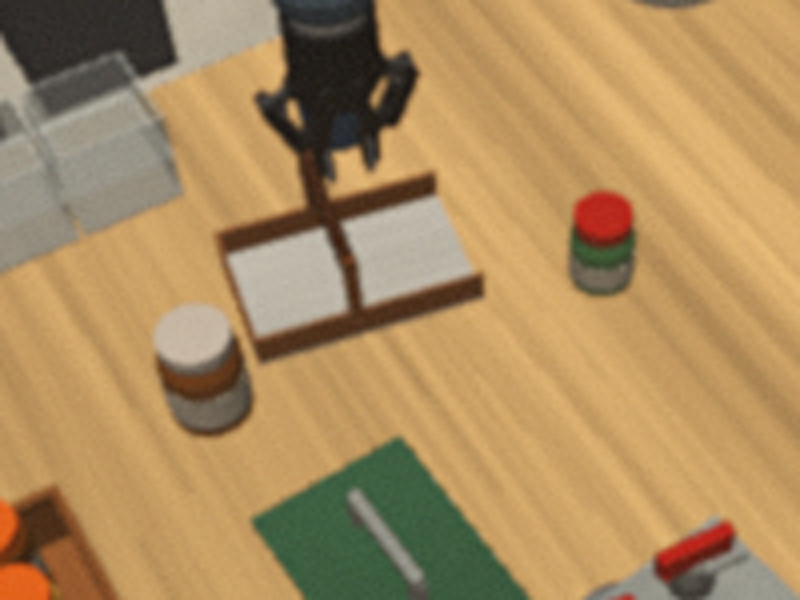

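Run:
```python
from h import *
for n,roi,br in (('top',(300,150,385,220),(325,178,365,192)),('scene',(235,170,320,250),(255,180,300,225))):
  c=snap(n); im=c[0]; hsv=cv2.cvtColor(im,cv2.COLOR_BGR2HSV); H,S,V=[hsv[...,i].astype(int) for i in range(3)]
  green=(H>50)&(H<95)&(S>70)
  for r in rect(c,green,.014,roi,100): print(n,'cover',np.round(np.hstack(r),1))
  bar=(S<60)&(V>90)
  for r in rect(c,bar,.053,br,10): print(n,'bar',np.round(np.hstack(r),1))
snap('top','t24.png',(290,130,420,230),6)
```

```text
top cover [ 342.2  187.4  618.7 -192.2  187.4  138.3   93.3]
top bar [ 342.8  184.1  619.8 -192.3  101.4   13.4   93.3]
scene cover [ 277.2  211.1  619.1 -192.1  189.7  139.6   93.4]
scene bar [ 276.3  204.2  619.4 -190.   106.1   15.4   93.1]
```

View pics/t24.png

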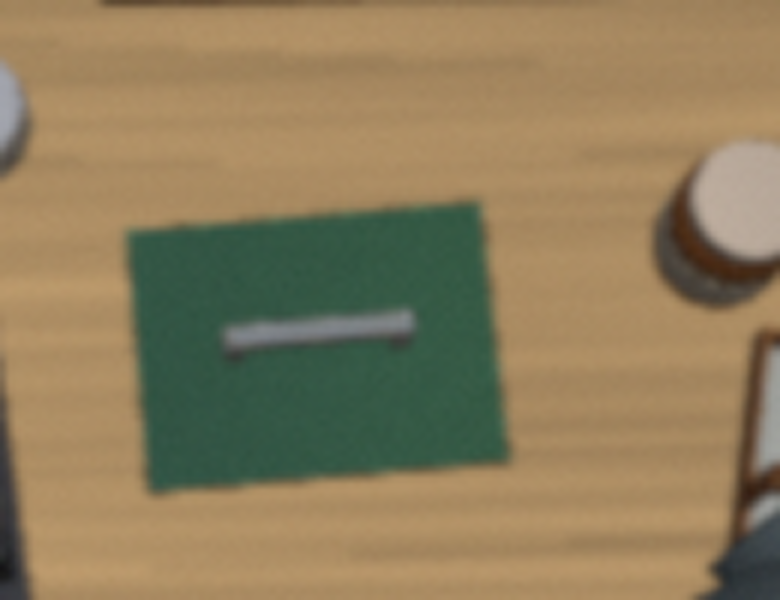

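arm_command(targets=[{"x":0,"y":0,"z":50,"turn":0,"claw":-0.2},{"x":0,"y":0,"z":80,"turn":0,"claw":-0.3},{"x":20,"y":45,"z":80,"turn":2,"claw":-0.3},{"x":40,"y":90,"z":80,"turn":4,"claw":-0.3},{"x":60,"y":135,"z":80,"turn":6,"claw":-0.3},{"x":80,"y":180,"z":80,"turn":8,"claw":-0.3},{"x":100,"y":225,"z":60,"turn":10,"claw":-0.3},{"x":120,"y":265,"z":30,"turn":12.5,"claw":-0.3},{"x":128,"y":286,"z":0,"turn":12.5,"claw":-0.3},{"x":128,"y":286,"z":-40,"turn":12.5,"claw":-0.3},{"x":128,"y":286,"z":-60,"turn":12.5,"claw":-0.3},{"x":128,"y":286,"z":-60,"turn":12.5,"claw":-0.3}])

```text
clock: 26.35
tcp_pos: [0.6165, -0.1898, 0.0664]
eef_rot: [[-0.061, 0.998, -0.006], [0.998, 0.061, 0.003], [0.004, -0.006, -1.0]]
contact_force: [0.1, -0.1, -0.1]
opening: 0.0552
```

Run:
```python
from h import *
a=snap('scene','s25.png',(220,130,370,240),5)
```

```text
(no output)
```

View pics/s25.png

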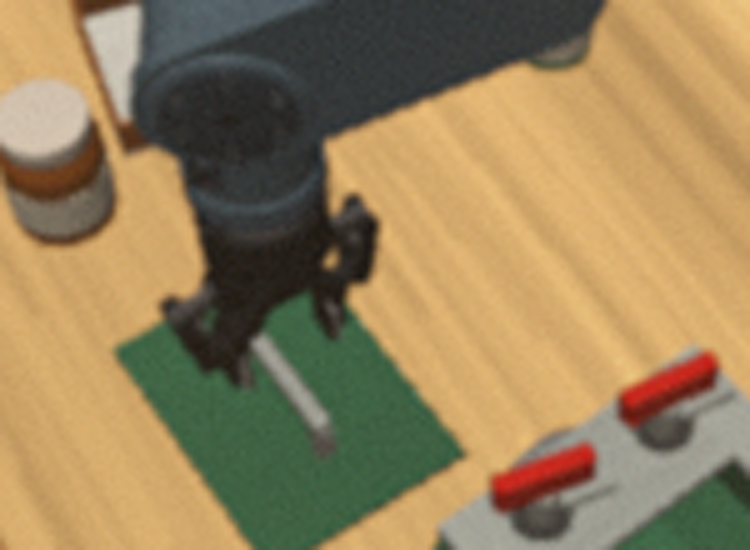

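arm_command(targets=[{"x":0,"y":0,"z":-15,"turn":0,"claw":-0.3},{"x":0,"y":0,"z":-30,"turn":0,"claw":-0.3},{"x":0,"y":0,"z":-42,"turn":0,"claw":-0.3},{"x":0,"y":0,"z":-42,"turn":0,"claw":-0.3},{"x":0,"y":0,"z":-42,"turn":0,"claw":1},{"x":0,"y":0,"z":-42,"turn":0,"claw":1},{"x":0,"y":0,"z":-42,"turn":0,"claw":1},{"x":0,"y":0,"z":-42,"turn":0,"claw":1},{"x":0,"y":0,"z":-42,"turn":0,"claw":1},{"x":0,"y":0,"z":-42,"turn":0,"claw":1}])

```text
clock: 27.4
tcp_pos: [0.6197, -0.1919, 0.0292]
eef_rot: [[-0.06, 0.998, 0.002], [0.998, 0.06, -0.001], [-0.001, 0.002, -1.0]]
contact_force: [-0.3, 0.7, 5.9]
opening: 0.0111
```

arm_command(targets=[{"x":0,"y":0,"z":8,"turn":0,"claw":1},{"x":0,"y":0,"z":25,"turn":0,"claw":1},{"x":0,"y":0,"z":55,"turn":0,"claw":1},{"x":0,"y":0,"z":95,"turn":0,"claw":1},{"x":0,"y":0,"z":140,"turn":0,"claw":1},{"x":0,"y":0,"z":185,"turn":0,"claw":1},{"x":0,"y":0,"z":225,"turn":0,"claw":1},{"x":0,"y":0,"z":255,"turn":0,"claw":1},{"x":0,"y":0,"z":270,"turn":0,"claw":1},{"x":0,"y":0,"z":270,"turn":0,"claw":1},{"x":0,"y":0,"z":270,"turn":0,"claw":1}])

```text
clock: 28.5
tcp_pos: [0.6182, -0.1912, 0.2965]
eef_rot: [[-0.06, 0.998, -0.002], [0.998, 0.06, 0.001], [0.001, -0.002, -1.0]]
contact_force: [-0.6, -0.2, -4.0]
opening: 0.0106
```

Run:
```python
from h import *
a=snap('scene','s26.png')
b=snap('top','t26.png',(110,90,410,290),2.6)
c=b; im=c[0]; hsv=cv2.cvtColor(im,cv2.COLOR_BGR2HSV); H,S,V=[hsv[...,i].astype(int) for i in range(3)]
s=readout.get_state();print(s['tcp_pos'],np.degrees(np.arctan2(s['eef_rot'][1][1],s['eef_rot'][0][1])),s['opening'],s['contact_force'])
```

```text
[ 0.61784818 -0.19104484  0.29524046] 3.4242842325688367 0.011155102851713481 [-0.67863264  0.1345993  -5.07135566]
```

View pics/s26.png

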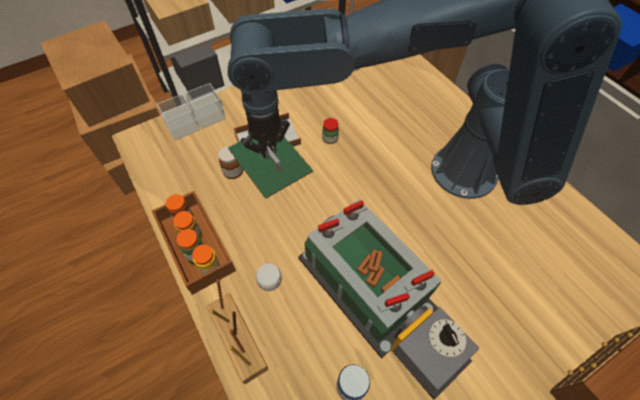

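View pics/t26.png

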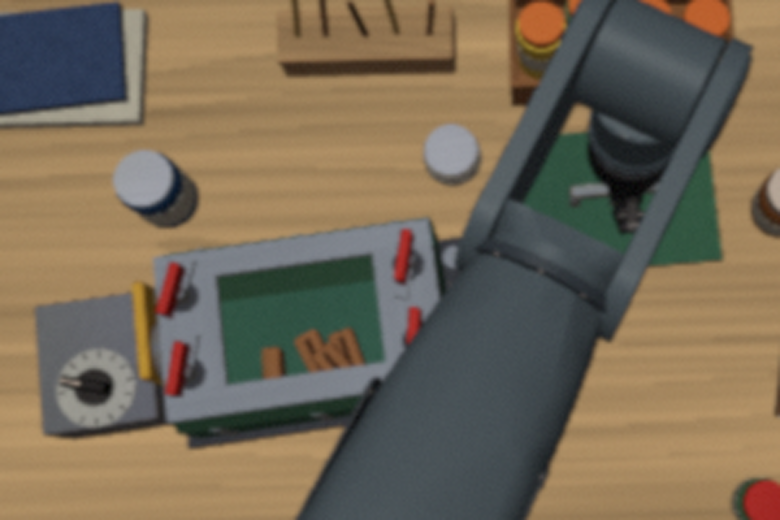

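Run:
```python
from h import *
a=snap('scene','s27.png',(320,210,430,310),6);b=snap('top','t27.png',(185,180,270,245),8)
```

```text
(no output)
```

View pics/s27.png

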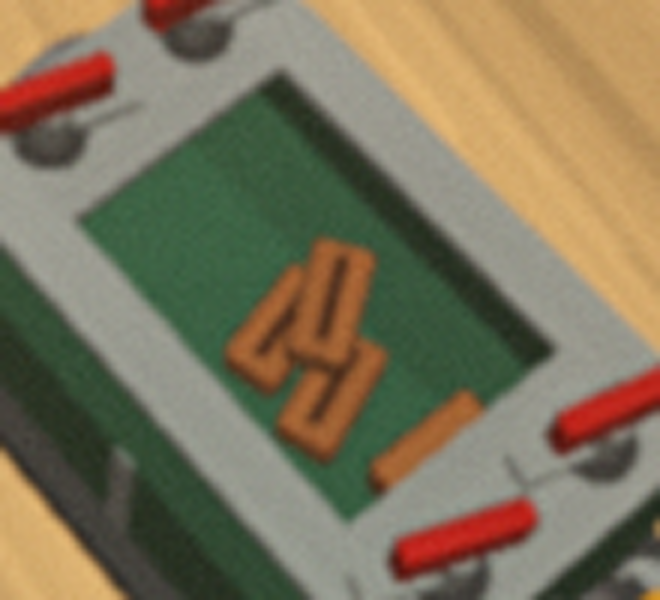

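View pics/t27.png

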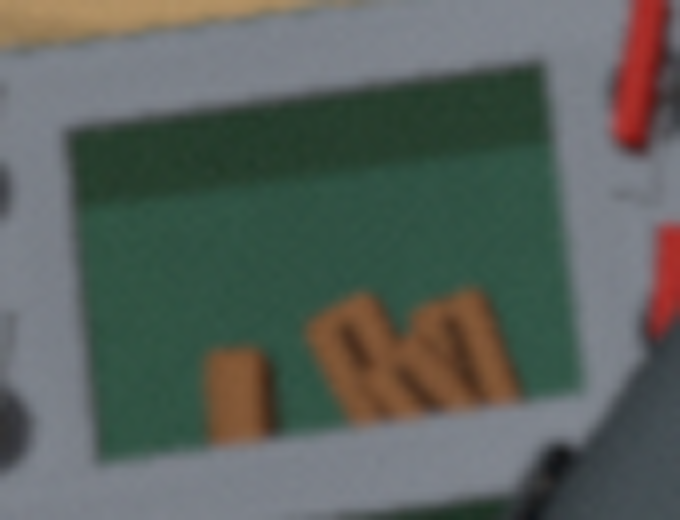

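arm_command(targets=[{"x":-2,"y":8,"z":2,"turn":0,"claw":1},{"x":-6,"y":22,"z":2,"turn":0,"claw":1},{"x":-12,"y":42,"z":2,"turn":0.5,"claw":1},{"x":-20,"y":70,"z":2,"turn":1,"claw":1},{"x":-31,"y":105,"z":2,"turn":1.5,"claw":1},{"x":-42,"y":140,"z":2,"turn":2,"claw":1},{"x":-53,"y":178,"z":2,"turn":2.5,"claw":1},{"x":-64,"y":215,"z":2,"turn":3,"claw":1},{"x":-75,"y":252,"z":2,"turn":3.4,"claw":1},{"x":-86,"y":287,"z":2,"turn":3.4,"claw":1},{"x":-95,"y":316,"z":2,"turn":3.4,"claw":1},{"x":-101,"y":339,"z":2,"turn":3.4,"claw":1}])

```text
clock: 29.9
tcp_pos: [0.5158, 0.1507, 0.3007]
eef_rot: [[-0.122, 0.993, 0.0], [0.993, 0.122, 0.001], [0.001, 0.0, -1.0]]
contact_force: [0.8, 0.2, -4.1]
opening: 0.011
```

arm_command(targets=[{"x":0,"y":0,"z":-10,"turn":0,"claw":1},{"x":0,"y":0,"z":-25,"turn":0,"claw":1},{"x":0,"y":0,"z":-40,"turn":0,"claw":1},{"x":0,"y":0,"z":-50,"turn":0,"claw":1},{"x":0,"y":0,"z":-55,"turn":0,"claw":1},{"x":0,"y":0,"z":-55,"turn":0,"claw":1},{"x":0,"y":0,"z":-55,"turn":0,"claw":1}])

```text
clock: 30.6
tcp_pos: [0.5184, 0.147, 0.2455]
eef_rot: [[-0.118, 0.993, 0.0], [0.993, 0.118, 0.0], [-0.0, 0.0, -1.0]]
contact_force: [0.8, 0.5, -4.1]
opening: 0.0108
```

Run:
```python
from h import *
a=snap('scene','s28.png',(290,180,450,300),5);b=snap('top','t28.png',(110,130,310,280),4)
s=readout.get_state();print(s['tcp_pos'],np.degrees(np.arctan2(s['eef_rot'][1][1],s['eef_rot'][0][1])),s['opening'],s['contact_force'])
```

```text
[0.51859423 0.1472186  0.24604423] 6.801253982235892 0.010424928543024943 [ 0.26292126  1.28278109 -3.70406832]
```

View pics/s28.png

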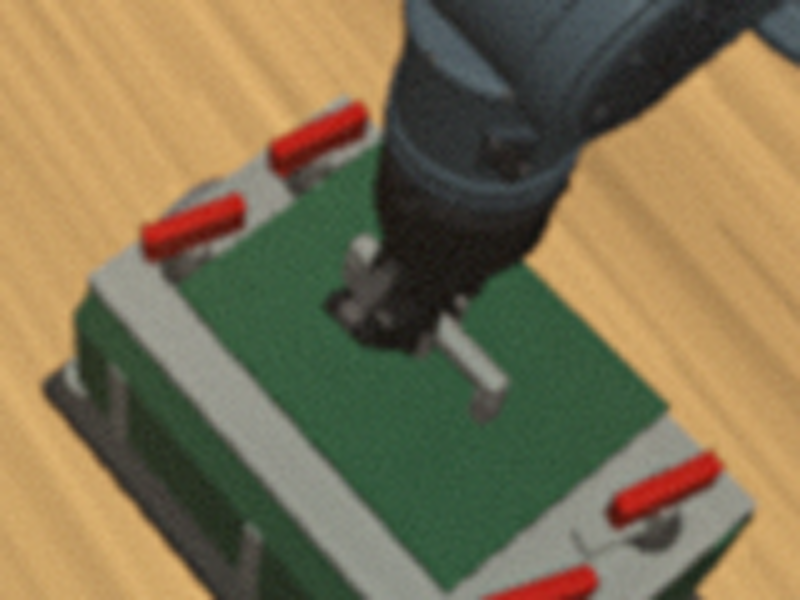

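View pics/t28.png

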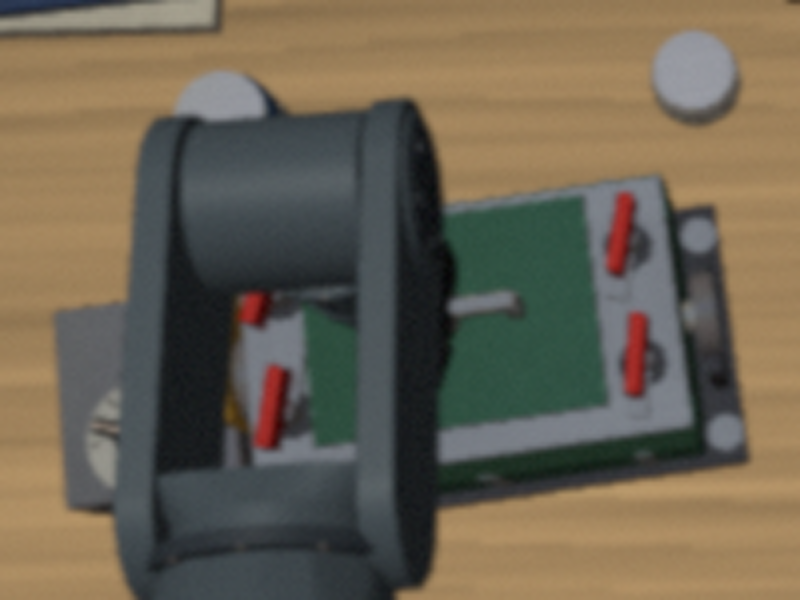

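arm_command(targets=[{"x":-1,"y":0,"z":-8,"turn":0,"claw":1},{"x":-1,"y":0,"z":-16,"turn":0,"claw":1},{"x":-1,"y":0,"z":-22,"turn":0,"claw":1},{"x":-1,"y":0,"z":-27,"turn":0,"claw":1},{"x":-1,"y":0,"z":-31,"turn":0,"claw":1},{"x":-1,"y":0,"z":-35,"turn":0,"claw":1},{"x":-1,"y":0,"z":-38,"turn":0,"claw":1},{"x":-1,"y":0,"z":-40,"turn":0,"claw":1},{"x":-1,"y":0,"z":-40,"turn":0,"claw":1}])

```text
clock: 31.6
tcp_pos: [0.517, 0.1475, 0.2062]
eef_rot: [[-0.119, 0.993, 0.0], [0.993, 0.119, -0.0], [-0.0, 0.0, -1.0]]
contact_force: [-4.1, -0.7, 2.9]
opening: 0.0111
```

Run:
```python
from h import *
a=snap('scene','s29.png',(290,180,450,300),5);b=snap('top','t29.png',(110,130,310,280),4)
s=readout.get_state();print(s['tcp_pos'],np.degrees(np.arctan2(s['eef_rot'][1][1],s['eef_rot'][0][1])),s['opening'],s['contact_force'])
```

```text
[0.51704136 0.14743313 0.20619728] 6.8339423620026265 0.010450036384833761 [-5.18380483 -1.11406397  5.43419453]
```

View pics/s29.png

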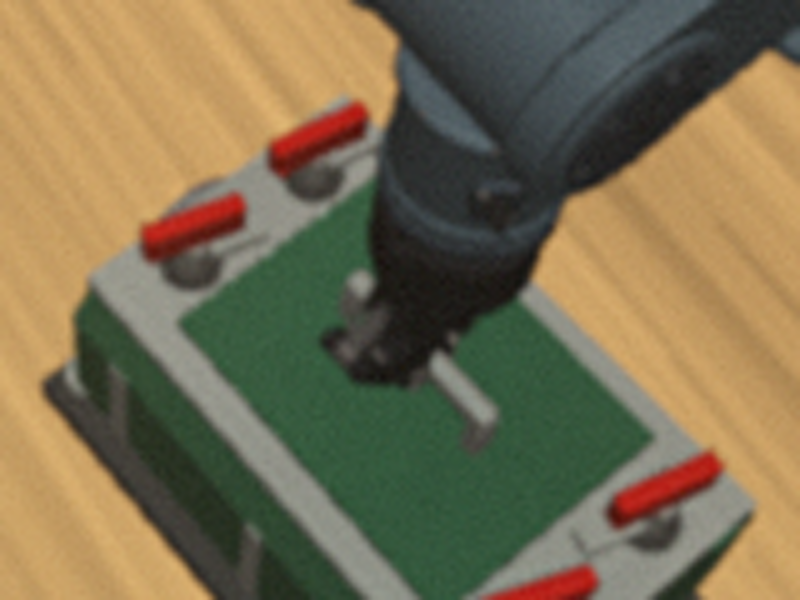

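View pics/t29.png

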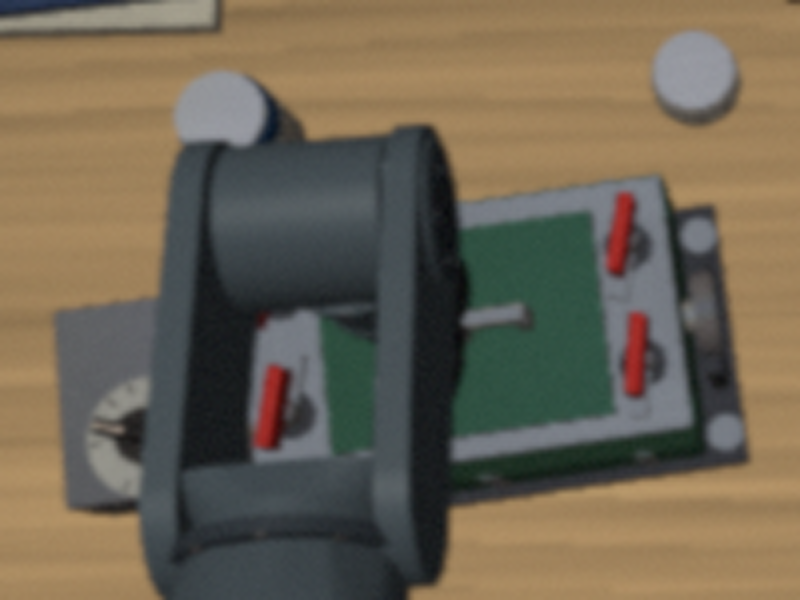

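arm_command(targets=[{"x":0,"y":0,"z":-1,"turn":0,"claw":1},{"x":0,"y":0,"z":-1,"turn":0,"claw":0.3},{"x":0,"y":0,"z":-1,"turn":0,"claw":-0.2},{"x":0,"y":0,"z":-1,"turn":0,"claw":-0.2},{"x":0,"y":0,"z":30,"turn":0,"claw":-0.2},{"x":0,"y":0,"z":75,"turn":0,"claw":-0.2},{"x":0,"y":0,"z":120,"turn":0,"claw":-0.2},{"x":-40,"y":0,"z":130,"turn":0,"claw":-0.2},{"x":-80,"y":0,"z":130,"turn":0,"claw":-0.2}])

```text
clock: 32.6
tcp_pos: [0.438, 0.1473, 0.3379]
eef_rot: [[-0.118, 0.993, 0.005], [0.993, 0.118, 0.0], [-0.0, 0.005, -1.0]]
contact_force: [0.5, 0.5, 0.3]
opening: 0.0508
```

Run:
```python
from h import *
a=snap('scene','s30.png',(290,180,450,300),5);b=snap('top','t30.png',(110,130,310,280),4)
c=a; im=c[0]; hsv=cv2.cvtColor(im,cv2.COLOR_BGR2HSV); H,S,V=[hsv[...,i].astype(int) for i in range(3)]
```

```text
(no output)
```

View pics/s30.png

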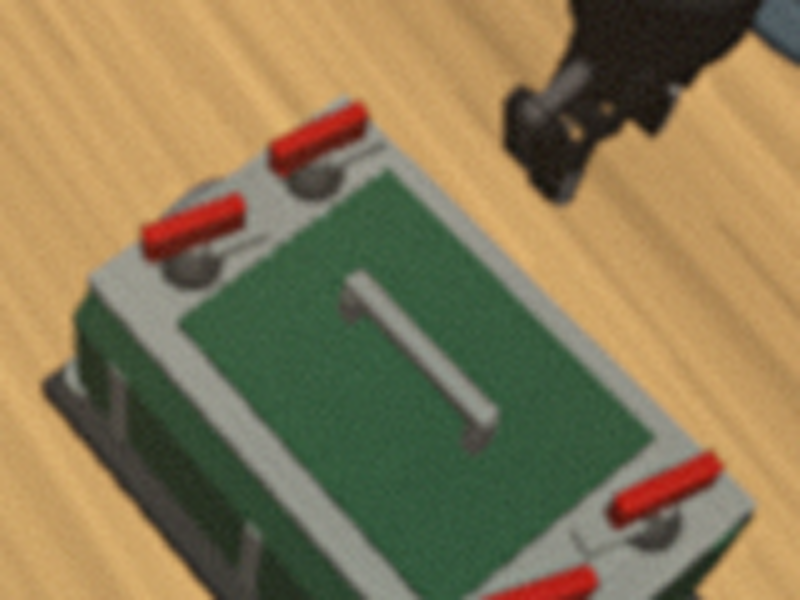

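View pics/t30.png

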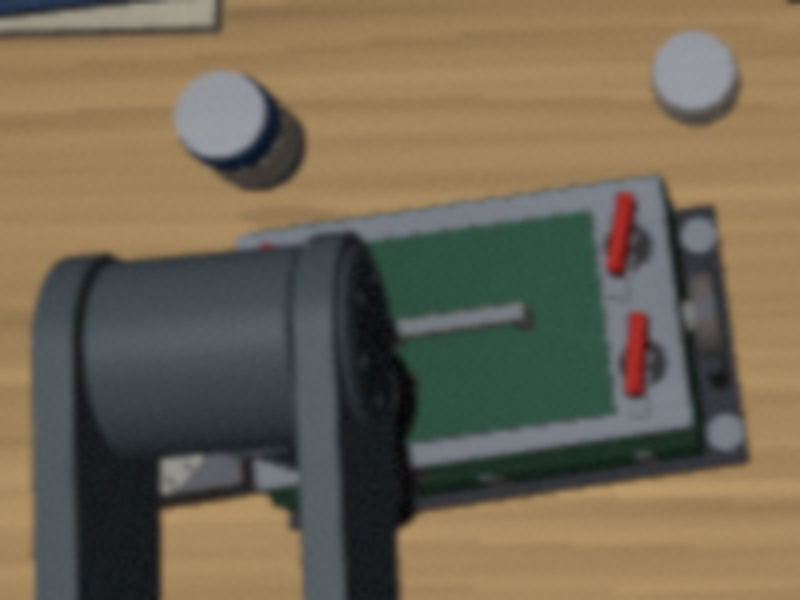

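Run:
```python
from h import *
c=snap('scene')
T=np.array([517,147.6]);a=np.radians(6.8);R=np.array([[np.cos(a),-np.sin(a)],[np.sin(a),np.cos(a)]])
for q,z in [((388,168),.191),((655,437),.191),((180,325),.191),((345,97),.185),((752,503),.185),((92,277),.185)]:
    w=pt(c,q[0]/5+290,q[1]/5+180,z)[:2]*1000; print(q,np.round((w-T)@R,1))
hsv=cv2.cvtColor(c[0],cv2.COLOR_BGR2HSV); H,S,V=[hsv[...,i] for i in range(3)]
red=((H<6)|(H>174))&(S>150)&(V>80)
for r in rect(c,red,.223,(300,190,450,320),15): print('red',np.round(np.hstack(r),1),np.round((np.array(r[1])-T)@R,1))
```

```text
(388, 168) [-73.1 -96.8]
(655, 437) [-73.   97.2]
(180, 325) [ 71.8 -94.5]
(345, 97) [ -87.7 -146.7]
(752, 503) [-87.7 149.1]
(92, 277) [  88.5 -146.2]
red [396.8 299.3 543.3 273.6  58.   14.1 166.7] [ 41.1 122. ]
red [422.4 277.4 460.4 263.5  59.3  14.  172.2] [-42.5 121.8]
red [328.1 224.9 572.8  30.9  56.1  19.1 172.7] [  41.5 -122.5]
red [352.8 207.4 490.   20.6  56.9  19.2 177.7] [ -41.8 -122.9]
```

Run:
```python
from h import *
s=readout.get_state();print(np.round(s['joints'],2),s['tcp_pos'])
```

```text
[ 0.07 -0.16  1.74  0.    1.56 -0.05] [0.43578245 0.14768276 0.33579363]
```

arm_command(targets=[{"x":0,"y":0,"z":0,"turn":8,"claw":0.3},{"x":5,"y":20,"z":0,"turn":16,"claw":0.3},{"x":10,"y":50,"z":0,"turn":24,"claw":0.3},{"x":15,"y":80,"z":0,"turn":32,"claw":0.3},{"x":23,"y":105,"z":0,"turn":40,"claw":0.3},{"x":23,"y":116,"z":0,"turn":48,"claw":0.3},{"x":23,"y":116,"z":0,"turn":56,"claw":0.3},{"x":23,"y":116,"z":0,"turn":64,"claw":0.3},{"x":23,"y":116,"z":-20,"turn":72,"claw":0.3},{"x":23,"y":116,"z":-50,"turn":75,"claw":0.3},{"x":23,"y":116,"z":-70,"turn":75,"claw":0.3},{"x":23,"y":116,"z":-70,"turn":75,"claw":0.3}])

```text
clock: 33.95
tcp_pos: [0.4589, 0.2629, 0.2615]
eef_rot: [[-0.99, 0.143, -0.006], [0.143, 0.99, -0.002], [0.006, -0.003, -1.0]]
contact_force: [-0.2, -0.3, 0.6]
opening: 0.0297
```

Run:
```python
from h import *
a=snap('scene','s31.png',(320,180,480,300),5)
s=readout.get_state();print(np.round(s['joints'],2),s['tcp_pos'],np.degrees(np.arctan2(s['eef_rot'][1][1],s['eef_rot'][0][1])),s['opening'])
```

```text
[ 0.3   0.05  1.68  0.    1.41 -1.13] [0.45985004 0.26321213 0.26372081] 81.80177023460077 0.02988957895735664
```

View pics/s31.png

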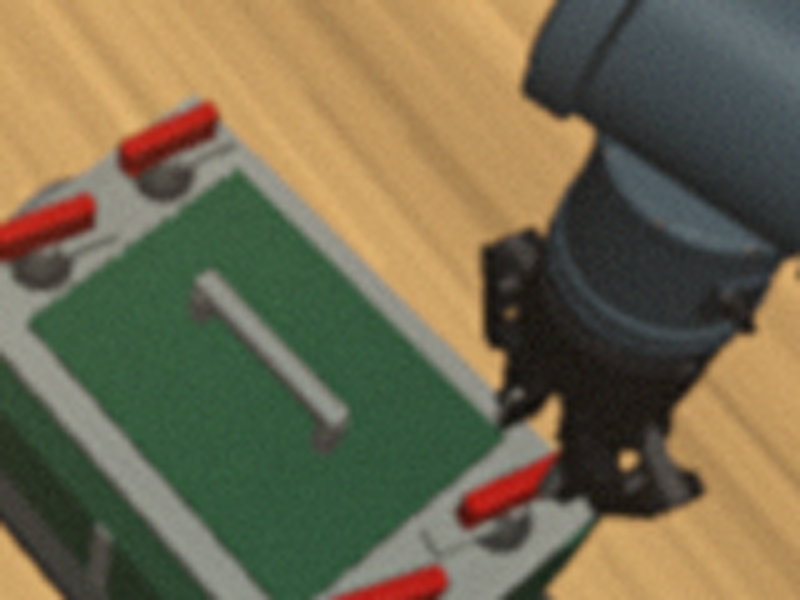

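arm_command(targets=[{"x":1,"y":1,"z":-20,"turn":0,"claw":0.3},{"x":1,"y":1,"z":-40,"turn":0,"claw":0.3},{"x":1,"y":1,"z":-58,"turn":0,"claw":0.3},{"x":1,"y":1,"z":-58,"turn":0,"claw":0.3},{"x":1,"y":1,"z":-58,"turn":0,"claw":1},{"x":1,"y":1,"z":-58,"turn":0,"claw":1},{"x":1,"y":1,"z":-58,"turn":0,"claw":1},{"x":1,"y":1,"z":-58,"turn":0,"claw":1}])

```text
clock: 34.8
tcp_pos: [0.4619, 0.2644, 0.2088]
eef_rot: [[-0.99, 0.142, 0.002], [0.142, 0.99, 0.0], [-0.002, 0.001, -1.0]]
contact_force: [-0.3, -3.5, 4.1]
opening: 0.0125
```

Run:
```python
from h import *
a=snap('scene','s32.png',(320,180,480,300),5)
```

```text
(no output)
```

View pics/s32.png

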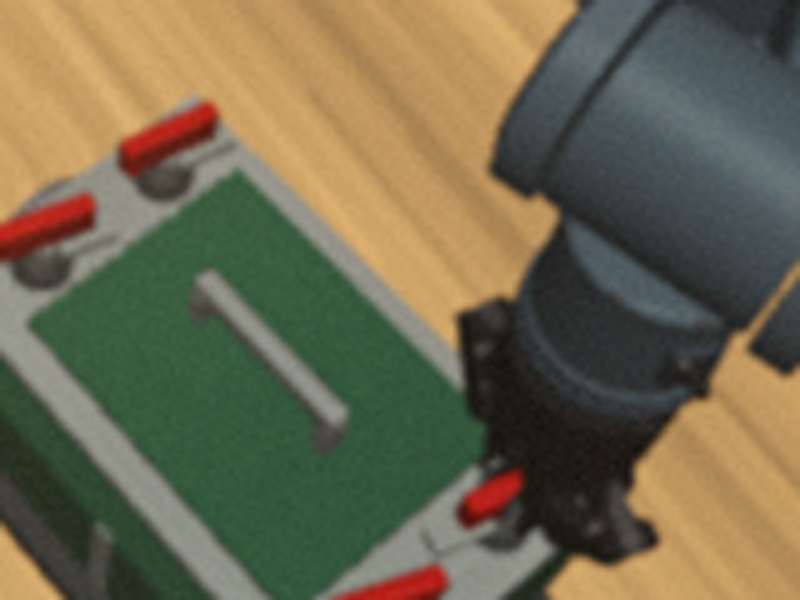

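arm_command(targets=[{"x":0,"y":0,"z":0,"turn":-8,"claw":1},{"x":0,"y":0,"z":0,"turn":-16,"claw":1},{"x":0,"y":0,"z":0,"turn":-24,"claw":1},{"x":0,"y":0,"z":0,"turn":-32,"claw":1},{"x":0,"y":0,"z":0,"turn":-40,"claw":1},{"x":0,"y":0,"z":0,"turn":-48,"claw":1},{"x":0,"y":0,"z":0,"turn":-56,"claw":1},{"x":0,"y":0,"z":0,"turn":-64,"claw":1},{"x":0,"y":0,"z":0,"turn":-72,"claw":1},{"x":0,"y":0,"z":0,"turn":-76,"claw":1},{"x":0,"y":0,"z":0,"turn":-79,"claw":1},{"x":0,"y":0,"z":0,"turn":-79,"claw":1}])

```text
clock: 36.05
tcp_pos: [0.4622, 0.2647, 0.2088]
eef_rot: [[-0.049, 0.999, 0.003], [0.999, 0.049, 0.001], [0.001, 0.003, -1.0]]
contact_force: [-0.1, -2.5, 5.3]
opening: 0.013
```

Run:
```python
from h import *
a=snap('scene','s33.png',(320,180,480,300),5)
s=readout.get_state();print(s['tcp_pos'],np.degrees(np.arctan2(s['eef_rot'][1][1],s['eef_rot'][0][1])),s['opening'],s['wrist_torque'])
```

```text
[0.46224634 0.26468181 0.20874883] 2.878490655119305 0.013240943713014987 [-0.34762789 -0.08615732  0.18069406]
```

View pics/s33.png

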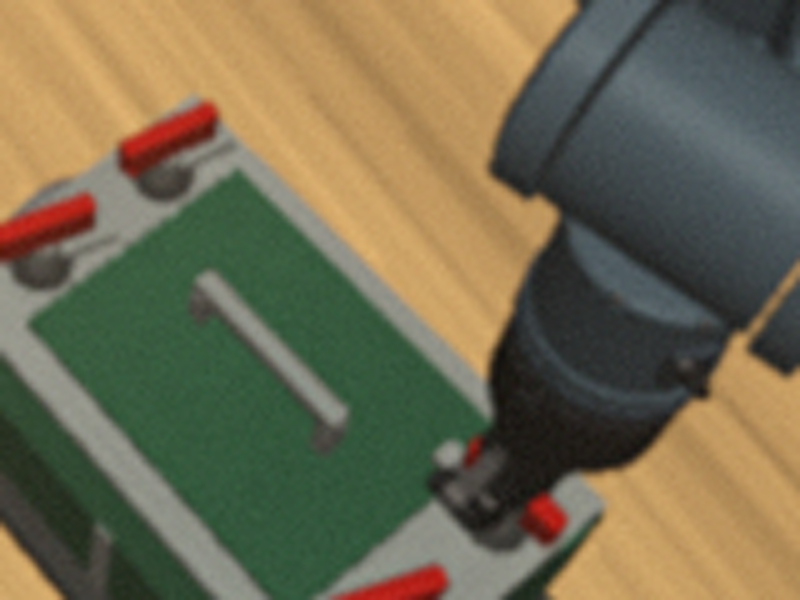

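arm_command(targets=[{"x":0,"y":0,"z":0,"turn":3,"claw":0.3},{"x":0,"y":0,"z":0,"turn":3,"claw":0.3},{"x":0,"y":0,"z":0,"turn":3,"claw":0.3},{"x":0,"y":0,"z":40,"turn":3,"claw":0.3},{"x":0,"y":0,"z":60,"turn":11,"claw":0.3},{"x":25,"y":3,"z":60,"turn":19,"claw":0.3},{"x":60,"y":7,"z":60,"turn":27,"claw":0.3},{"x":83,"y":10,"z":60,"turn":35,"claw":0.3},{"x":83,"y":10,"z":60,"turn":43,"claw":0.3},{"x":83,"y":10,"z":60,"turn":51,"claw":0.3},{"x":83,"y":10,"z":60,"turn":59,"claw":0.3},{"x":83,"y":10,"z":60,"turn":67,"claw":0.3}])

```text
clock: 37.3
tcp_pos: [0.5439, 0.2746, 0.2669]
eef_rot: [[-0.94, 0.34, -0.001], [0.34, 0.94, 0.0], [0.001, -0.0, -1.0]]
contact_force: [0.1, 0.6, 0.9]
opening: 0.0299
```

arm_command(targets=[{"x":0,"y":0,"z":0,"turn":6,"claw":0.3},{"x":0,"y":0,"z":-15,"turn":6,"claw":0.3},{"x":0,"y":0,"z":-40,"turn":6,"claw":0.3},{"x":0,"y":0,"z":-60,"turn":6,"claw":0.3},{"x":0,"y":0,"z":-60,"turn":6,"claw":0.3},{"x":0,"y":0,"z":-60,"turn":6,"claw":1},{"x":0,"y":0,"z":-60,"turn":6,"claw":1},{"x":0,"y":0,"z":-60,"turn":6,"claw":1},{"x":0,"y":0,"z":-60,"turn":6,"claw":1}])

```text
clock: 38.2
tcp_pos: [0.5434, 0.2748, 0.2066]
eef_rot: [[-0.97, 0.245, -0.001], [0.245, 0.97, 0.0], [0.001, 0.0, -1.0]]
contact_force: [-0.1, 4.2, -10.9]
opening: 0.0137
```

Run:
```python
from h import *
a=snap('scene','s34.png',(320,180,480,300),5)
s=readout.get_state();print(s['tcp_pos'],np.degrees(np.arctan2(s['eef_rot'][1][1],s['eef_rot'][0][1])),s['opening'],s['joints'][5])
```

```text
[0.5434322  0.27482108 0.20664705] 75.82776046204395 0.013730535430235245 -1.0505181711951035
```

View pics/s34.png

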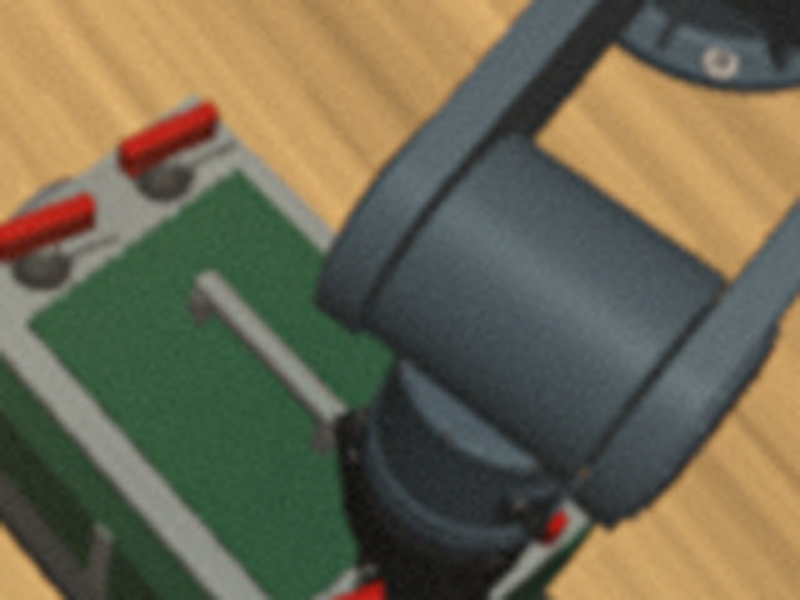

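arm_command(targets=[{"x":0,"y":0,"z":0,"turn":-8,"claw":1},{"x":0,"y":0,"z":0,"turn":-16,"claw":1},{"x":0,"y":0,"z":0,"turn":-24,"claw":1},{"x":0,"y":0,"z":0,"turn":-32,"claw":1},{"x":0,"y":0,"z":0,"turn":-40,"claw":1},{"x":0,"y":0,"z":0,"turn":-48,"claw":1},{"x":0,"y":0,"z":0,"turn":-56,"claw":1},{"x":0,"y":0,"z":0,"turn":-64,"claw":1},{"x":0,"y":0,"z":0,"turn":-70,"claw":1},{"x":0,"y":0,"z":0,"turn":-73,"claw":1},{"x":0,"y":0,"z":0,"turn":-73,"claw":1}])

```text
clock: 39.35
tcp_pos: [0.5453, 0.2764, 0.2068]
eef_rot: [[-0.049, 0.999, 0.004], [0.999, 0.048, 0.004], [0.004, 0.004, -1.0]]
contact_force: [8.8, 11.5, -17.9]
opening: 0.0139
```

Run:
```python
from h import *
a=snap('scene','s35.png',(320,180,480,300),5)
s=readout.get_state();print(s['tcp_pos'],np.degrees(np.arctan2(s['eef_rot'][1][1],s['eef_rot'][0][1])),s['opening'],s['joints'][5])
```

```text
[0.5453171  0.27640815 0.20676778] 2.845718786136884 0.014002396157476489 0.22331986204451854
```

View pics/s35.png

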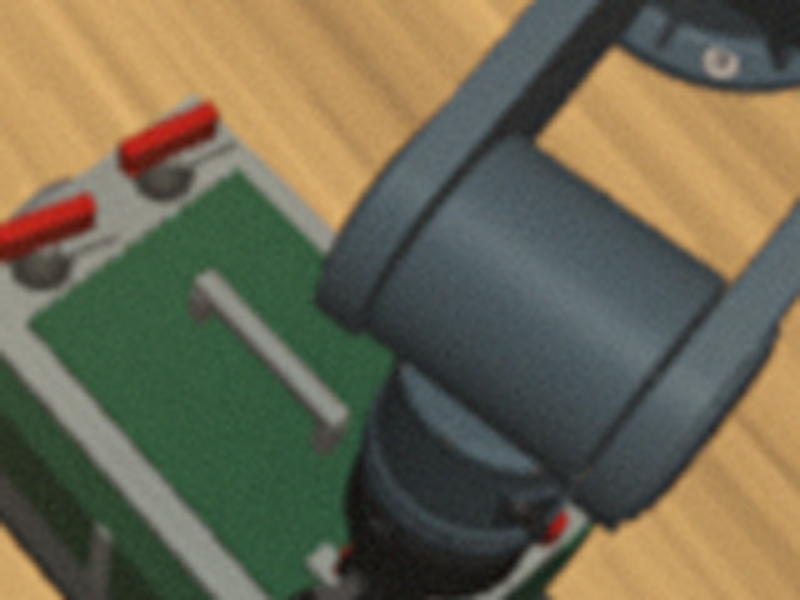

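arm_command(targets=[{"x":0,"y":0,"z":0,"turn":3,"claw":0.3},{"x":0,"y":0,"z":0,"turn":3,"claw":0.3},{"x":0,"y":0,"z":0,"turn":3,"claw":0.3},{"x":0,"y":0,"z":40,"turn":3,"claw":0.3},{"x":0,"y":0,"z":70,"turn":11,"claw":0.3},{"x":5,"y":-40,"z":70,"turn":19,"claw":0.3},{"x":10,"y":-85,"z":70,"turn":27,"claw":0.3},{"x":15,"y":-130,"z":70,"turn":35,"claw":0.3},{"x":20,"y":-175,"z":70,"turn":43,"claw":0.3},{"x":25,"y":-215,"z":70,"turn":51,"claw":0.3},{"x":29,"y":-243,"z":70,"turn":59,"claw":0.3},{"x":29,"y":-243,"z":70,"turn":67,"claw":0.3}])

```text
clock: 40.6
tcp_pos: [0.5738, 0.0271, 0.2786]
eef_rot: [[-0.939, 0.345, 0.002], [0.345, 0.939, -0.002], [-0.003, -0.001, -1.0]]
contact_force: [0.6, 0.7, -0.5]
opening: 0.0298
```

arm_command(targets=[{"x":0,"y":0,"z":0,"turn":6,"claw":0.3},{"x":0,"y":0,"z":0,"turn":11,"claw":0.3},{"x":0,"y":0,"z":0,"turn":11,"claw":0.3}])

```text
clock: 40.9
tcp_pos: [0.5734, 0.0309, 0.2784]
eef_rot: [[-0.987, 0.16, 0.002], [0.16, 0.987, -0.001], [-0.002, -0.0, -1.0]]
contact_force: [0.7, -0.6, 0.2]
opening: 0.0298
```

Run:
```python
from h import *
a=snap('scene','s36.png',(290,180,450,330),5)
b=snap('top','t36.png',(110,130,310,280),4)
s=readout.get_state();print(s['tcp_pos'],np.degrees(np.arctan2(s['eef_rot'][1][1],s['eef_rot'][0][1])),s['opening'],s['joints'][5])
c=a
T=np.array([517,147.6]);an=np.radians(6.8);R=np.array([[np.cos(an),-np.sin(an)],[np.sin(an),np.cos(an)]])
hsv=cv2.cvtColor(c[0],cv2.COLOR_BGR2HSV); H,S,V=[hsv[...,i] for i in range(3)]
red=((H<6)|(H>174))&(S>150)&(V>80)
for r in rect(c,red,.223,(300,190,450,330),15): print('red',np.round(np.hstack(r),1),np.round((np.array(r[1])-T)@R,1))
```

```text
[0.57321816 0.03119819 0.27810728] 80.6471904451827 0.02986628808027467 -1.5596938042042214
red [396.9 299.5 544.3 272.7  55.7  16.3  95.1] [ 41.9 121. ]
red [422.7 277.3 460.6 262.9  54.3  18.1  97.2] [-42.4 121.2]
red [327.8 225.3 572.7  30.5  56.3  19.1 175.3] [  41.5 -122.9]
red [353.8 206.8 487.3  20.3  51.4  18.4 179.8] [ -44.6 -122.9]
```

View pics/s36.png

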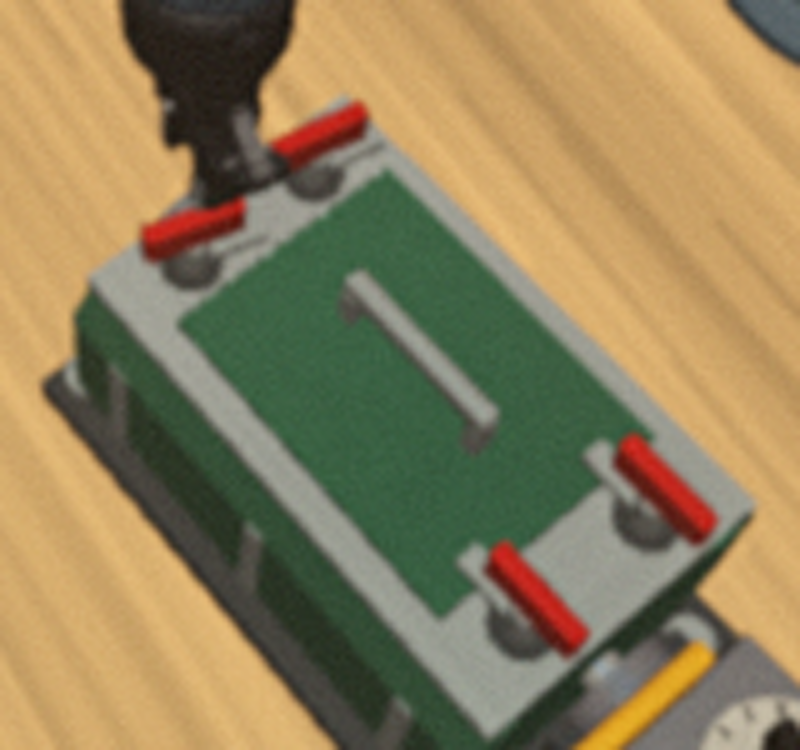

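arm_command(targets=[{"x":0,"y":0,"z":-30,"turn":1,"claw":0.3},{"x":0,"y":0,"z":-55,"turn":1,"claw":0.3},{"x":0,"y":0,"z":-70,"turn":1,"claw":0.3},{"x":0,"y":0,"z":-70,"turn":1,"claw":0.3},{"x":0,"y":0,"z":-70,"turn":1,"claw":1},{"x":0,"y":0,"z":-70,"turn":1,"claw":1},{"x":0,"y":0,"z":-70,"turn":1,"claw":1},{"x":0,"y":0,"z":-70,"turn":1,"claw":1}])

```text
clock: 41.8
tcp_pos: [0.5733, 0.0323, 0.2081]
eef_rot: [[-0.99, 0.142, 0.001], [0.142, 0.99, 0.001], [-0.001, 0.001, -1.0]]
contact_force: [-0.3, 5.4, -1.4]
opening: 0.0133
```

Run:
```python
from h import *
a=snap('scene','s37.png',(290,180,450,300),5)
```

```text
(no output)
```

View pics/s37.png

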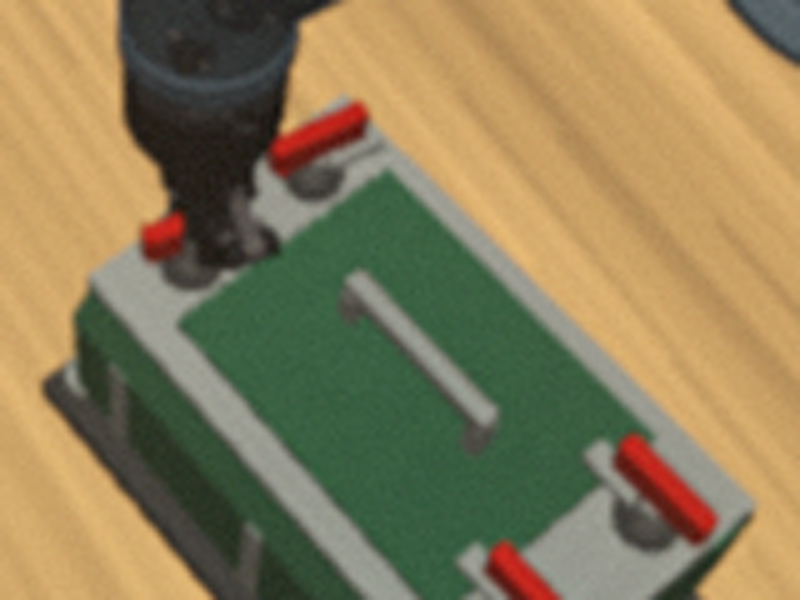

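arm_command(targets=[{"x":0,"y":0,"z":0,"turn":-8,"claw":1},{"x":0,"y":0,"z":0,"turn":-16,"claw":1},{"x":0,"y":0,"z":0,"turn":-24,"claw":1},{"x":0,"y":0,"z":0,"turn":-32,"claw":1},{"x":0,"y":0,"z":0,"turn":-40,"claw":1},{"x":0,"y":0,"z":0,"turn":-48,"claw":1},{"x":0,"y":0,"z":0,"turn":-56,"claw":1},{"x":0,"y":0,"z":0,"turn":-64,"claw":1},{"x":0,"y":0,"z":0,"turn":-72,"claw":1},{"x":0,"y":0,"z":0,"turn":-77,"claw":1},{"x":0,"y":0,"z":0,"turn":-79,"claw":1},{"x":0,"y":0,"z":0,"turn":-79,"claw":1}])

```text
clock: 43.05
tcp_pos: [0.5748, 0.0338, 0.2082]
eef_rot: [[-0.05, 0.999, 0.005], [0.999, 0.05, 0.004], [0.003, 0.005, -1.0]]
contact_force: [6.3, 11.9, -6.6]
opening: 0.0129
```

arm_command(targets=[{"x":0,"y":0,"z":0,"turn":3,"claw":0.3},{"x":0,"y":0,"z":0,"turn":3,"claw":0.3},{"x":0,"y":0,"z":0,"turn":3,"claw":0.3},{"x":0,"y":0,"z":40,"turn":3,"claw":0.3},{"x":0,"y":0,"z":65,"turn":11,"claw":0.3},{"x":-30,"y":-4,"z":65,"turn":19,"claw":0.3},{"x":-65,"y":-8,"z":65,"turn":27,"claw":0.3},{"x":-84,"y":-10,"z":65,"turn":35,"claw":0.3},{"x":-84,"y":-10,"z":65,"turn":43,"claw":0.3},{"x":-84,"y":-10,"z":65,"turn":51,"claw":0.3},{"x":-84,"y":-10,"z":65,"turn":59,"claw":0.3},{"x":-84,"y":-10,"z":65,"turn":67,"claw":0.3}])

```text
clock: 44.25
tcp_pos: [0.4892, 0.0209, 0.273]
eef_rot: [[-0.94, 0.341, 0.001], [0.341, 0.94, -0.001], [-0.001, -0.0, -1.0]]
contact_force: [-0.3, -0.1, 0.0]
opening: 0.0298
```

arm_command(targets=[{"x":0,"y":0,"z":0,"turn":8,"claw":0.3},{"x":0,"y":0,"z":0,"turn":15,"claw":0.3},{"x":0,"y":0,"z":0,"turn":15,"claw":0.3}])

```text
clock: 44.55
tcp_pos: [0.4892, 0.021, 0.2729]
eef_rot: [[-0.996, 0.091, 0.001], [0.091, 0.996, -0.001], [-0.001, -0.001, -1.0]]
contact_force: [-0.8, -0.4, -0.0]
opening: 0.03
```

Run:
```python
from h import *
a=snap('scene','s38.png',(290,180,450,300),5)
s=readout.get_state();print(s['tcp_pos'],np.degrees(np.arctan2(s['eef_rot'][1][1],s['eef_rot'][0][1])),s['opening'],s['joints'][5])
c=a
T=np.array([517,147.6]);an=np.radians(6.8);R=np.array([[np.cos(an),-np.sin(an)],[np.sin(an),np.cos(an)]])
hsv=cv2.cvtColor(c[0],cv2.COLOR_BGR2HSV); H,S,V=[hsv[...,i] for i in range(3)]
red=((H<6)|(H>174))&(S>150)&(V>80)
for r in rect(c,red,.223,(300,190,450,330),15): print('red',np.round(np.hstack(r),1),np.round((np.array(r[1])-T)@R,1))
```

```text
[0.48916012 0.02108049 0.27276346] 84.6108893490511 0.029849651671855063 -1.6763690703377006
red [396.9 299.4 544.1 272.7  55.8  16.4  94.5] [ 41.7 121. ]
red [422.6 277.4 460.6 262.9  54.3  18.1  97.2] [-42.4 121.2]
red [328.6 225.1 574.1  30.1  58.3  15.2  99.2] [  42.8 -123.4]
red [352.  207.9 490.9  20.3  55.2  18.4 179.8] [ -41.  -123.4]
```

View pics/s38.png

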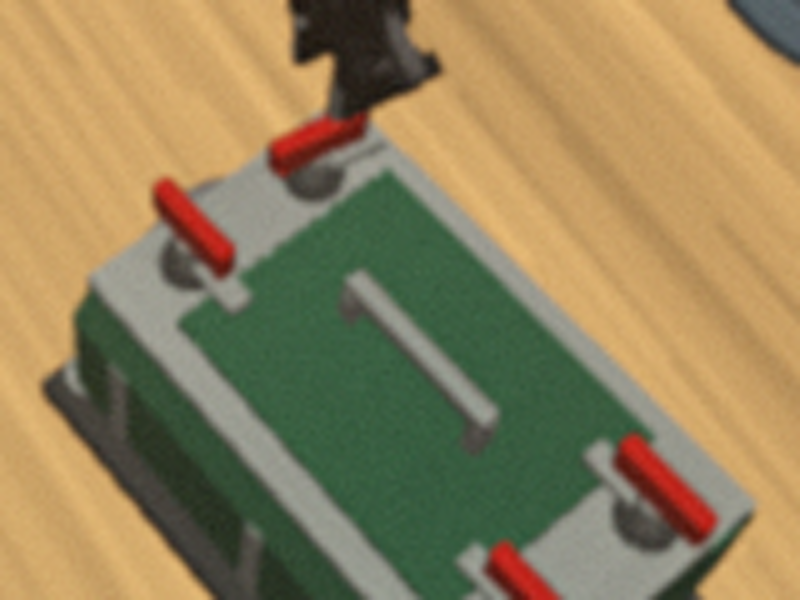

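Clamp2 locked. Now clamp1.

arm_command(targets=[{"x":1,"y":0,"z":-30,"turn":0,"claw":0.3},{"x":1,"y":0,"z":-50,"turn":0,"claw":0.3},{"x":1,"y":0,"z":-65,"turn":0,"claw":0.3},{"x":1,"y":0,"z":-65,"turn":0,"claw":0.3},{"x":1,"y":0,"z":-65,"turn":0,"claw":1},{"x":1,"y":0,"z":-65,"turn":0,"claw":1},{"x":1,"y":0,"z":-65,"turn":0,"claw":1},{"x":1,"y":0,"z":-65,"turn":0,"claw":1}])

```text
clock: 45.4
tcp_pos: [0.4901, 0.022, 0.2079]
eef_rot: [[-0.996, 0.09, 0.0], [0.09, 0.996, 0.001], [-0.0, 0.001, -1.0]]
contact_force: [-1.5, 5.8, -0.4]
opening: 0.0135
```

arm_command(targets=[{"x":0,"y":0,"z":0,"turn":-8,"claw":1},{"x":0,"y":0,"z":0,"turn":-16,"claw":1},{"x":0,"y":0,"z":0,"turn":-24,"claw":1},{"x":0,"y":0,"z":0,"turn":-32,"claw":1},{"x":0,"y":0,"z":0,"turn":-40,"claw":1},{"x":0,"y":0,"z":0,"turn":-48,"claw":1},{"x":0,"y":0,"z":0,"turn":-56,"claw":1},{"x":0,"y":0,"z":0,"turn":-64,"claw":1},{"x":0,"y":0,"z":0,"turn":-72,"claw":1},{"x":0,"y":0,"z":0,"turn":-79,"claw":1},{"x":0,"y":0,"z":0,"turn":-82,"claw":1},{"x":0,"y":0,"z":0,"turn":-82,"claw":1}])

```text
clock: 46.6
tcp_pos: [0.4915, 0.0235, 0.208]
eef_rot: [[-0.048, 0.999, 0.004], [0.999, 0.048, 0.004], [0.004, 0.004, -1.0]]
contact_force: [5.3, 12.3, -4.8]
opening: 0.0132
```

arm_command(targets=[{"x":0,"y":0,"z":0,"turn":3,"claw":0.3},{"x":0,"y":0,"z":0,"turn":3,"claw":0.3},{"x":0,"y":0,"z":0,"turn":3,"claw":0.3},{"x":0,"y":0,"z":40,"turn":3,"claw":0.3},{"x":0,"y":0,"z":80,"turn":3,"claw":0.3},{"x":-5,"y":40,"z":90,"turn":8,"claw":0},{"x":-10,"y":85,"z":90,"turn":8,"claw":0},{"x":-15,"y":130,"z":90,"turn":8,"claw":0},{"x":-20,"y":175,"z":90,"turn":8,"claw":0},{"x":-25,"y":220,"z":90,"turn":8,"claw":0},{"x":-30,"y":265,"z":90,"turn":8,"claw":0}])

```text
clock: 47.7
tcp_pos: [0.4599, 0.2879, 0.2979]
eef_rot: [[-0.186, 0.983, 0.002], [0.983, 0.186, -0.0], [-0.0, 0.002, -1.0]]
contact_force: [0.8, 0.0, 0.2]
opening: 0.0427
```

Run:
```python
from h import *
a=snap('scene','s39.png',(290,180,490,380),4)
s=readout.get_state();print(s['clock'],s['tcp_pos'],np.degrees(np.arctan2(s['eef_rot'][1][1],s['eef_rot'][0][1])),s['opening'],s['joints'][5])
c=a
T=np.array([517,147.6]);an=np.radians(6.8);R=np.array([[np.cos(an),-np.sin(an)],[np.sin(an),np.cos(an)]])
hsv=cv2.cvtColor(c[0],cv2.COLOR_BGR2HSV); H,S,V=[hsv[...,i] for i in range(3)]
red=((H<6)|(H>174))&(S>150)&(V>80)
for r in rect(c,red,.223,(300,190,450,330),15): print('red',np.round(np.hstack(r),1),np.round((np.array(r[1])-T)@R,1))
```

```text
47.75 [0.45829369 0.29377221 0.29785978] 10.948057695973224 0.042705835261928914 0.1581427014317873
red [396.7 299.2 543.8 272.8  55.4  15.4  99.4] [ 41.5 121.1]
red [421.7 276.8 460.5 262.1  56.2  17.3  94.5] [-42.5 120.4]
red [328.6 225.1 574.1  30.1  58.3  15.2  99.2] [  42.8 -123.4]
red [353.8 207.5 490.1  20.7  57.9  16.2  97.2] [ -41.7 -122.8]
```

View pics/s39.png

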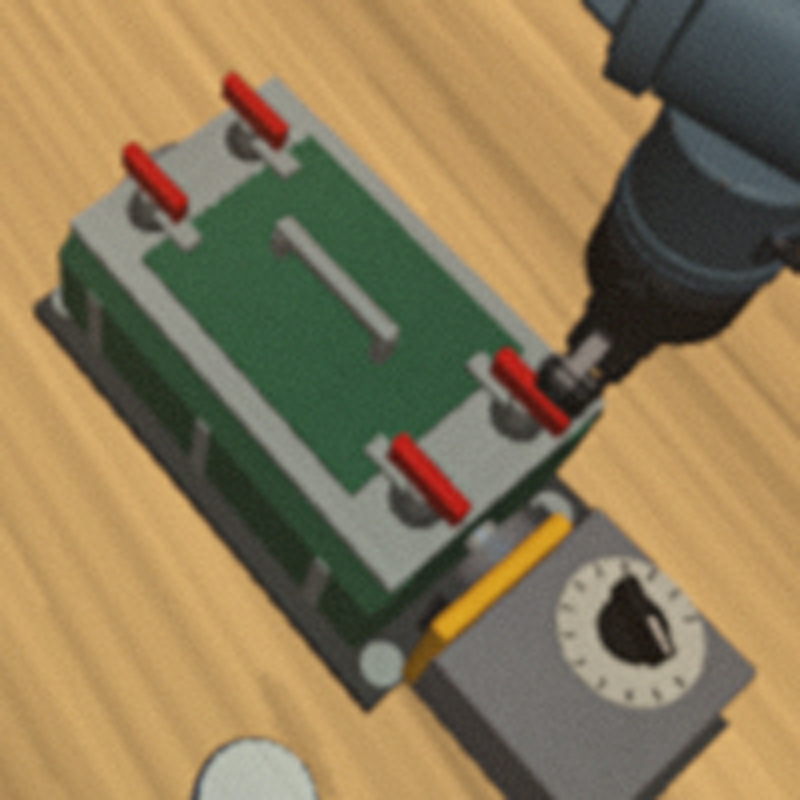

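Run:
```python
from h import *
c=snap('scene')
p=[pt(c,u/4+290,v/4+180,.147)[:2]*1000 for u,v in((625,585),(672,655))]
print(p,np.mean(p,0)); d=p[1]-p[0]; print(np.degrees(np.arctan2(d[1],d[0])),np.linalg.norm(d))
e=pt(c,630/4+290,632/4+180,.106)*1000;print('dial',e)
s=readout.get_state();print(s['tcp_pos'],s['joints'])
```

```text
[array([457.94723245, 373.13922882]), array([461.54463155, 417.59439191])] [459.745932   395.36681036]
85.3735938896166 44.600479879788594
dial [457.71330431 393.740615   106.        ]
[0.45891507 0.29077298 0.29768362] [3.45414744e-01 5.91212408e-02 1.60733538e+00 1.31015076e-03
 1.47391896e+00 1.52369331e-01]
```

arm_command(targets=[{"x":0,"y":20,"z":0,"turn":8,"claw":0},{"x":0,"y":50,"z":0,"turn":16,"claw":0},{"x":-1,"y":80,"z":0,"turn":24,"claw":0},{"x":-2,"y":100,"z":0,"turn":32,"claw":0},{"x":-2,"y":105,"z":0,"turn":40,"claw":0},{"x":-2,"y":105,"z":0,"turn":48,"claw":0},{"x":-2,"y":105,"z":0,"turn":56,"claw":0},{"x":-2,"y":105,"z":0,"turn":64,"claw":0},{"x":-2,"y":105,"z":0,"turn":72,"claw":0},{"x":-2,"y":105,"z":0,"turn":80,"claw":0},{"x":-2,"y":105,"z":0,"turn":88,"claw":0},{"x":-2,"y":105,"z":0,"turn":96,"claw":0}])

```text
clock: 49.0
tcp_pos: [0.4587, 0.3905, 0.2976]
eef_rot: [[-0.956, -0.293, 0.001], [-0.293, 0.956, -0.0], [-0.001, -0.001, -1.0]]
contact_force: [0.5, 0.8, 0.6]
opening: 0.0425
```

arm_command(targets=[{"x":0,"y":0,"z":0,"turn":8,"claw":0},{"x":0,"y":0,"z":0,"turn":16,"claw":0},{"x":0,"y":0,"z":0,"turn":24,"claw":0},{"x":0,"y":0,"z":0,"turn":32,"claw":0},{"x":0,"y":0,"z":-10,"turn":40,"claw":0},{"x":0,"y":0,"z":-30,"turn":48,"claw":0},{"x":0,"y":0,"z":-50,"turn":56,"claw":0},{"x":0,"y":0,"z":-70,"turn":64,"claw":0},{"x":0,"y":0,"z":-90,"turn":72,"claw":0},{"x":0,"y":0,"z":-110,"turn":79,"claw":0},{"x":0,"y":0,"z":-120,"turn":79,"claw":0},{"x":0,"y":0,"z":-120,"turn":79,"claw":0}])

```text
clock: 50.2
tcp_pos: [0.4576, 0.3903, 0.1758]
eef_rot: [[0.097, -0.995, -0.002], [-0.995, -0.097, -0.002], [0.002, 0.002, -1.0]]
contact_force: [-0.1, 0.2, -0.0]
opening: 0.0426
```

Run:
```python
from h import *
a=snap('scene','s40.png',(370,270,520,390),5)
s=readout.get_state();print(s['clock'],s['tcp_pos'],np.degrees(np.arctan2(s['eef_rot'][1][1],s['eef_rot'][0][1])),s['opening'],s['joints'])
```

```text
50.25 [0.45820433 0.3909233  0.17722837] -174.39442600042173 0.04271345081651481 [ 5.09633804e-01  2.92247197e-01  1.58534917e+00 -3.04024536e-04
  1.26465158e+00 -2.72970298e+00]
```

View pics/s40.png

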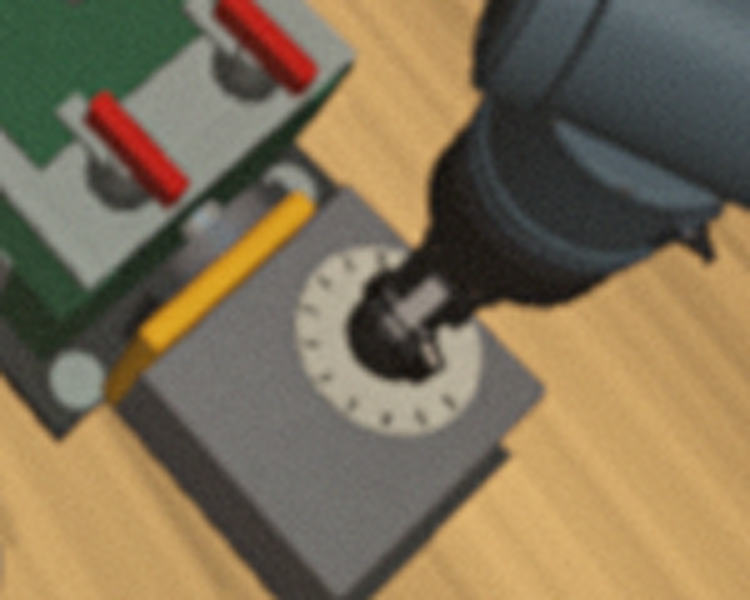

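arm_command(targets=[{"x":0,"y":2,"z":-20,"turn":-4,"claw":0},{"x":0,"y":2,"z":-45,"turn":-6,"claw":0},{"x":0,"y":2,"z":-60,"turn":-6,"claw":0},{"x":0,"y":2,"z":-60,"turn":-6,"claw":0},{"x":0,"y":2,"z":-60,"turn":-6,"claw":1},{"x":0,"y":2,"z":-60,"turn":-6,"claw":1},{"x":0,"y":2,"z":-60,"turn":-6,"claw":1},{"x":0,"y":2,"z":-60,"turn":-6,"claw":1},{"x":0,"y":2,"z":-60,"turn":-6,"claw":1}])

```text
clock: 51.15
tcp_pos: [0.4588, 0.3938, 0.1189]
eef_rot: [[-0.003, -1.0, 0.002], [-1.0, 0.003, 0.001], [-0.001, -0.002, -1.0]]
contact_force: [-1.5, -1.2, 7.3]
opening: 0.0112
```

Run:
```python
from h import *
a=snap('scene','s41.png',(370,270,520,390),5)
s=readout.get_state();print(s['tcp_pos'],np.degrees(np.arctan2(s['eef_rot'][1][1],s['eef_rot'][0][1])),s['opening'],s['contact_force'])
```

```text
[0.45871293 0.39382791 0.11891351] 179.8411150743979 0.010906720725150327 [-0.33133735 -0.04109027  6.77753437]
```

View pics/s41.png

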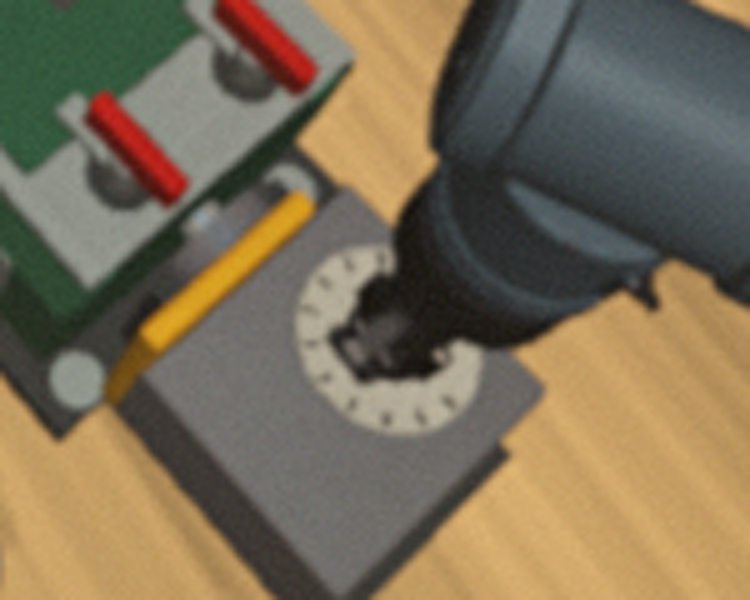

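arm_command(targets=[{"x":0,"y":0,"z":0,"turn":-8,"claw":1},{"x":0,"y":0,"z":0,"turn":-16,"claw":1},{"x":0,"y":0,"z":0,"turn":-24,"claw":1},{"x":0,"y":0,"z":0,"turn":-32,"claw":1},{"x":0,"y":0,"z":0,"turn":-40,"claw":1},{"x":0,"y":0,"z":0,"turn":-48,"claw":1},{"x":0,"y":0,"z":0,"turn":-56,"claw":1},{"x":0,"y":0,"z":0,"turn":-64,"claw":1},{"x":0,"y":0,"z":0,"turn":-72,"claw":1},{"x":0,"y":0,"z":0,"turn":-80,"claw":1},{"x":0,"y":0,"z":0,"turn":-88,"claw":1},{"x":0,"y":0,"z":0,"turn":-96,"claw":1}])

```text
clock: 52.4
tcp_pos: [0.4597, 0.3927, 0.1189]
eef_rot: [[-0.994, 0.113, 0.003], [0.113, 0.994, -0.001], [-0.003, -0.001, -1.0]]
contact_force: [1.9, -6.1, 5.6]
opening: 0.011
```

Run:
```python
from h import *
a=snap('scene','s42.png',(370,270,520,390),5)
s=readout.get_state();print(s['tcp_pos'],np.degrees(np.arctan2(s['eef_rot'][1][1],s['eef_rot'][0][1])),s['opening'],s['wrist_torque'],s['joints'][5])
```

```text
[0.45967517 0.392705   0.1189338 ] 83.07085850495015 0.010704986722708112 [-0.92933169 -0.28211404 -0.08704967] -0.9365806537122349
```

View pics/s42.png

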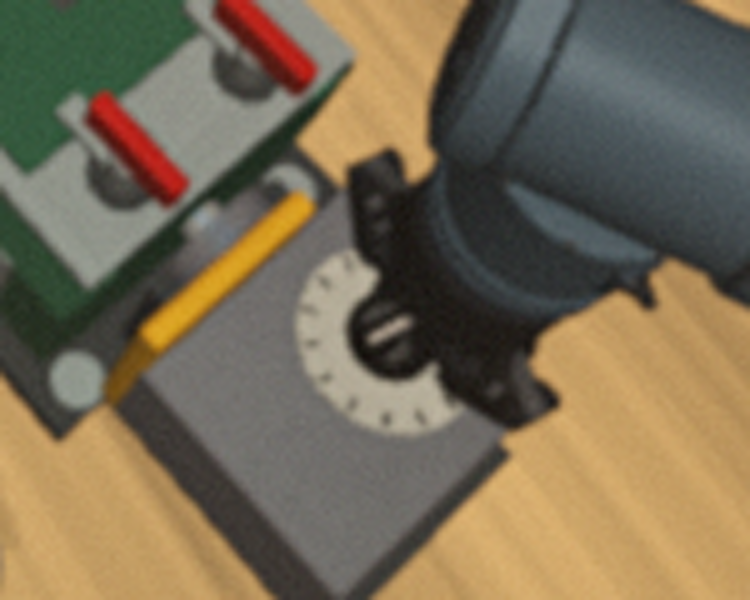

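arm_command(targets=[{"x":0,"y":0,"z":0,"turn":-8,"claw":1},{"x":0,"y":0,"z":0,"turn":-16,"claw":1},{"x":0,"y":0,"z":0,"turn":-24,"claw":1},{"x":0,"y":0,"z":0,"turn":-32,"claw":1},{"x":0,"y":0,"z":0,"turn":-40,"claw":1},{"x":0,"y":0,"z":0,"turn":-48,"claw":1},{"x":0,"y":0,"z":0,"turn":-56,"claw":1},{"x":0,"y":0,"z":0,"turn":-64,"claw":1},{"x":0,"y":0,"z":0,"turn":-72,"claw":1},{"x":0,"y":0,"z":0,"turn":-80,"claw":1},{"x":0,"y":0,"z":0,"turn":-88,"claw":1},{"x":0,"y":0,"z":0,"turn":-96,"claw":1}])

```text
clock: 53.65
tcp_pos: [0.4585, 0.3919, 0.1189]
eef_rot: [[0.216, 0.976, 0.001], [0.976, -0.216, -0.003], [-0.003, 0.001, -1.0]]
contact_force: [-3.5, -8.2, 10.7]
opening: 0.0107
```

arm_command(targets=[{"x":0,"y":0,"z":0,"turn":-8,"claw":1},{"x":0,"y":0,"z":0,"turn":-16,"claw":1},{"x":0,"y":0,"z":0,"turn":-24,"claw":1},{"x":0,"y":0,"z":0,"turn":-32,"claw":1},{"x":0,"y":0,"z":0,"turn":-40,"claw":1},{"x":0,"y":0,"z":0,"turn":-48,"claw":1},{"x":0,"y":0,"z":0,"turn":-56,"claw":1},{"x":0,"y":0,"z":0,"turn":-64,"claw":1},{"x":0,"y":0,"z":0,"turn":-72,"claw":1},{"x":0,"y":0,"z":0,"turn":-80,"claw":1},{"x":0,"y":0,"z":0,"turn":-88,"claw":1},{"x":0,"y":0,"z":0,"turn":-95,"claw":1}])

```text
clock: 54.85
tcp_pos: [0.4578, 0.3932, 0.1189]
eef_rot: [[0.954, -0.3, -0.0], [-0.3, -0.954, -0.001], [0.0, 0.001, -1.0]]
contact_force: [-4.9, -3.8, 9.4]
opening: 0.011
```

Run:
```python
from h import *
a=snap('scene','s43.png',(370,270,520,390),5)
s=readout.get_state();print(s['tcp_pos'],np.degrees(np.arctan2(s['eef_rot'][1][1],s['eef_rot'][0][1])),s['opening'],s['wrist_torque'],s['joints'][5],s['contact_force'])
```

```text
[0.45779929 0.39318966 0.11892149] -107.81090207044353 0.010785699824542175 [-0.69964157  0.86651353 -0.09331565] 2.3952807244741483 [-5.08038281 -3.94247262 10.15333853]
```

View pics/s43.png

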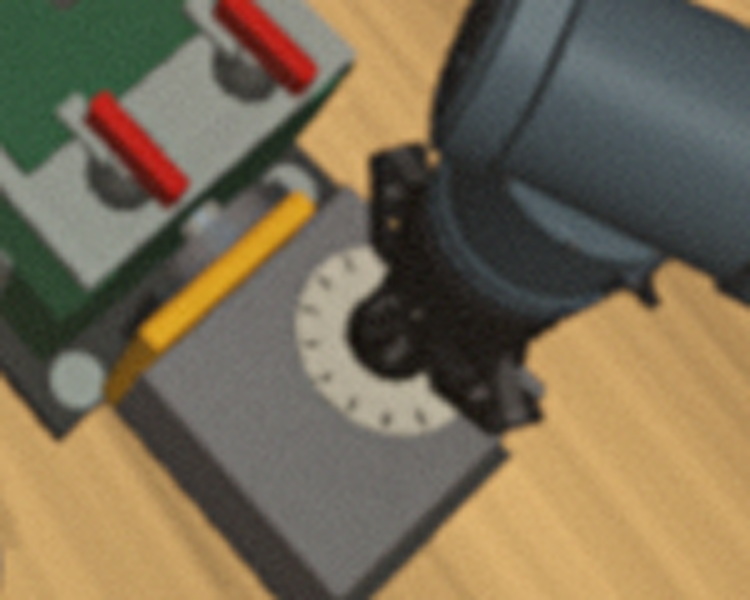

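arm_command(targets=[{"x":0,"y":0,"z":0,"turn":-4,"claw":1},{"x":0,"y":0,"z":0,"turn":-7,"claw":1},{"x":0,"y":0,"z":0,"turn":-10,"claw":1},{"x":0,"y":0,"z":0,"turn":-12,"claw":1},{"x":0,"y":0,"z":0,"turn":-12,"claw":1},{"x":0,"y":0,"z":0,"turn":-12,"claw":1}])

```text
clock: 55.5
tcp_pos: [0.458, 0.3931, 0.119]
eef_rot: [[0.877, -0.481, 0.001], [-0.481, -0.877, -0.002], [0.002, 0.001, -1.0]]
contact_force: [-3.9, -5.2, 9.2]
opening: 0.0112
```

Run:
```python
from h import *
s=readout.get_state();print(s['tcp_pos'],np.degrees(np.arctan2(s['eef_rot'][1][1],s['eef_rot'][0][1])),s['opening'],s['wrist_torque'],s['joints'][5],s['contact_force'])
```

```text
[0.45800317 0.39307315 0.11903097] -118.77636444093089 0.011187039094035768 [-0.73951084  0.94453662  3.00114948] 2.588390765472868 [-3.86174774 -5.1691517   9.16352117]
```

arm_command(targets=[{"x":0,"y":0,"z":0,"turn":5,"claw":1},{"x":0,"y":0,"z":0,"turn":6,"claw":0.2},{"x":0,"y":0,"z":0,"turn":6,"claw":0},{"x":0,"y":0,"z":0,"turn":6,"claw":0},{"x":0,"y":0,"z":40,"turn":6,"claw":0},{"x":0,"y":0,"z":90,"turn":6,"claw":0},{"x":-40,"y":0,"z":130,"turn":6,"claw":0},{"x":-80,"y":0,"z":150,"turn":6,"claw":0},{"x":-120,"y":0,"z":150,"turn":6,"claw":0},{"x":-120,"y":0,"z":150,"turn":6,"claw":0}])

```text
clock: 56.5
tcp_pos: [0.3342, 0.3939, 0.2684]
eef_rot: [[0.92, -0.392, -0.0], [-0.392, -0.92, 0.001], [-0.001, -0.001, -1.0]]
contact_force: [-0.1, 0.6, -0.5]
opening: 0.0428
```

Run:
```python
from h import *
a=snap('scene','s44.png',(370,270,520,390),5);snap('scene','s45.png');snap('top','t45.png')
c=a
T=np.array([517,147.6]);an=np.radians(6.8);R=np.array([[np.cos(an),-np.sin(an)],[np.sin(an),np.cos(an)]])
hsv=cv2.cvtColor(c[0],cv2.COLOR_BGR2HSV); H,S,V=[hsv[...,i] for i in range(3)]
red=((H<6)|(H>174))&(S>150)&(V>80)
for r in rect(c,red,.223,(300,190,450,330),15): print('red',np.round(np.hstack(r),1),np.round((np.array(r[1])-T)@R,1))
```

```text
red [396.8 299.2 544.1 272.7  55.8  16.4  94.5] [ 41.7 121. ]
red [422.6 277.2 460.7 262.3  55.5  18.2  97.2] [-42.3 120.6]
red [328.6 225.  574.1  30.1  58.3  15.2  99.2] [  42.8 -123.4]
red [353.7 207.3 490.1  20.7  57.9  16.1  97.2] [ -41.7 -122.8]
```

View pics/s44.png

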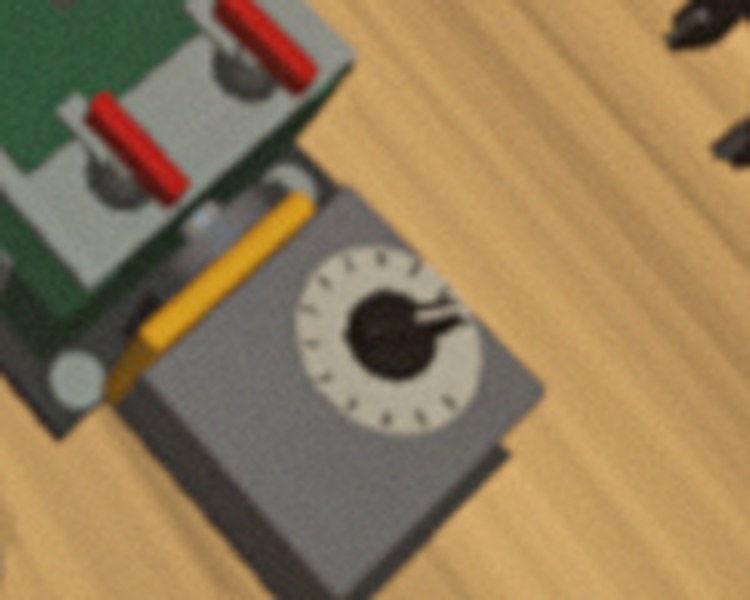

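View pics/s45.png

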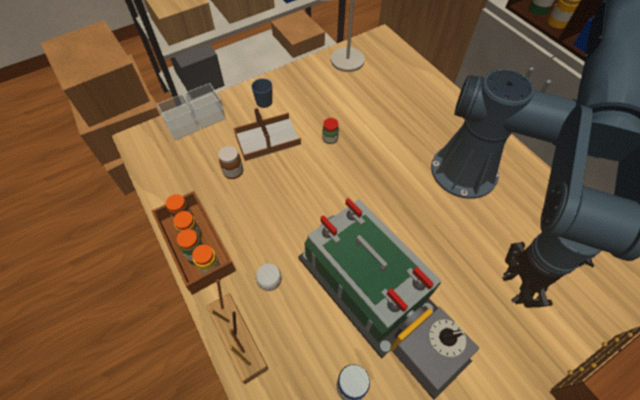

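View pics/t45.png

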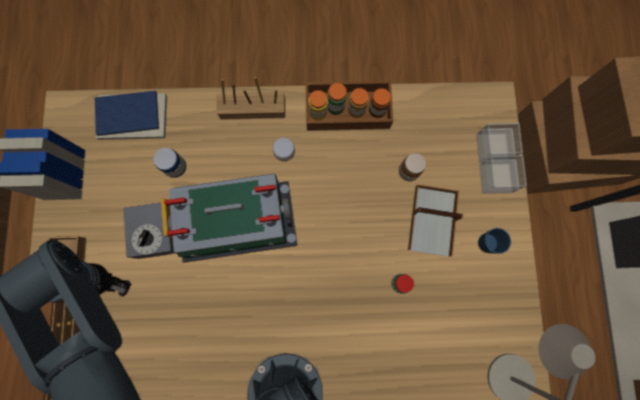

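Run:
```python
from h import *
c=snap('scene')
im=c[0]; snap('scene','s46.png',(420,315,475,360),12)
ctr=np.array([458.2,393.1])
for u,v in((418,316),(440,312),(465,318)):
    w=pt(c,u/5+370,v/5+270,.147)[:2]*1000; d=w-ctr; print(w,np.linalg.norm(d),np.degrees(np.arctan2(d[1],d[0])))
```

```text
[454.02943119 394.31604766] 4.344239419598184 163.7444578121542
[443.97752443 398.3121494 ] 15.147452354690056 159.87349223408316
[435.87028305 406.47924554] 26.031144234082312 149.0713197802376
```

View pics/s46.png

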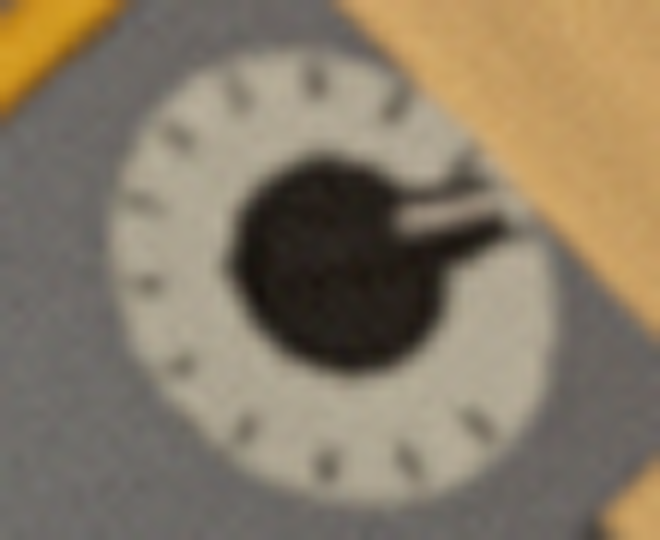

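Run:
```python
from h import *
c=snap('scene')
p=[pt(c,u/12+420,v/12+315,.148)[:2]*1000 for u,v in((400,220),(500,204))]
d=p[1]-p[0];print(p,np.degrees(np.arctan2(d[1],d[0])))
s=readout.get_state();print(s['clock'],s['contact_force'])
```

```text
[array([455.17597503, 394.25601962]), array([436.43367945, 402.13393368])] 157.20161476512877
56.8 [ 0.42484333 -0.01141516  0.42032814]
```

```bash
python3 -c "
from plant import close_job; print(close_job())"
```

```text
the job is handed in; nothing more can be done
None
```

I handed the job in at about 57 s of the 208 s allowed. `close_job` reports no verdict, so the results below are my own checks.

**What I did**
- I put the one blank lying on the bench onto the tray with the other three and carried the tray over the hatch.
- The arm could not tilt. I rested the tray on the flange, held its handle loosely between the fingers and let it tip mouth-down into the hatch, so all four blanks slid in off the tray.
- I set the empty tray upright on the bench, laid the cover in the hatch, turned the four clamps to their stops and then wound the timer key. Its roughly 290 degrees went in one grip, spread over several moves.

**Last checks**
- **Blanks:** all four were seen inside the barrel before the cover went on, and no others showed on the bench.
- **Cover:** centred within about 1–2 mm and flat.
- **Clamps:** the bars measured 94.5 to 99.2 degrees, against 96.8 expected at the stop.
- **Timer:** the pointer measured 157 degrees, against 159 at the stop, and the wrist torque rose to 3 N m as it reached it.
- **Tray:** flat and alone on the bench. It is a few centimetres nearer the robot than where it started.
- **Robot:** touching nothing.

**What went wrong on the way**
- The tray jammed under the hatch rim when I drew it back. The wrist force read 86 N, then 60 N on a second try, before I freed it by lifting. Both readings are under the 120 N limit, but I only saw the force at the end of each move.
- While I set the tray down, it leaned on the amber jar and tilted it slightly. I lifted off at once, and the jar stands upright where it was.

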